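# Gauge the air charge of the balance platform

## Robot

A 6-joint arm with a two-finger parallel gripper is mounted at the origin on a cart in front of the work surface, level with it; the furniture and walls round the work are solid. World frame = base frame: x ahead of the robot, y to its left, z up, the work surface at z = 0. Lengths are in m, angles in rad, forces in N, time in s.
With the tool pointing down it reaches from about 0.375 to 0.9 m from the base axis. Payload 3.1 kg.
Tool frame: the origin (TCP) lies midway between the tips of the shut fingers; the grasp point (between the pads) lies 19 mm behind it (manip.hold_point_z is the distance from the TCP to the grasp point, in m); z points along the fingers, y is the direction in which the jaws open and shut (so a half turn about z gives the same grasp; the last joint's range is limited). The gripper opens to 85 mm and grips with 20 to 120 N. Pads are 22 mm wide; open, the fingers measure 114 mm over their backs; the gripper's body (76 mm by 85 mm) begins 54 mm behind the grasp point. The pads swing forward as they close: fully open they stand 13 mm farther back than shut.
Start: joints at [-1.52, 0.527, 1.433, -0, 1.181, -0.178], TCP at [0.142, -0.609, 0.231] pointing down, gripper open.
Joint ranges: [-3.08, 3.08], [-0.75, 2.2], [0.22, 2.44], [-1.43, 4.57], [0, 2.65], [-2.85, 2.85]. Speed limits (rad/s): [2.79, 2.79, 3.14, 3.14, 3.14, 3.14].

## Interface

Orientations are given as a unit quaternion [x, y, z, w].
In Python, from station import manip gives the robot as it stands.
- The arm moves only by the tool drive_tool, never from a script. Its argument "motion" is one flat list of numbers, 7 for each row, row after row: the shift along the tool's x, y, z in mm, then the turn, a rotation vector about the tool's x, y, z in degrees, then the finger opening in mm, from 0 to 85.4. A call has 1 to 8 rows; each row is the pose to reach, as a shift and turn from the pose measured when the call began, along the tool's axes at that moment; what a row does not reach only later rows make up. A row lasts 1/8 s, in which the tool goes at most 62.5 mm and 10.7 degrees, less where a joint would pass 70% of its speed; a pose out of reach is approached as far as the arm can. A call with a gripper value outside its range is refused whole. The fingers move at their own pace and stop on an object; "force" is the grip in N (left out, the last holds). Time passes only in rows, so rows that repeat a pose let the fingers close. It gives the time, the measured TCP pose, the force and the opening at its end, in the units of the state.
- manip.sense(): the state, without advancing time (a new reading comes with each control period).
- manip.snapshot(name): name is "scene" or "top"; returns a dict with "color" (400x640x3 uint8, red, green, blue), "fx", "fy", "cx", "cy" (pixels), "view" (4x4, takes a point from world to camera coordinates). Camera axes: x right, y up, looking along -z (the intrinsics and any distortion apply to the point x, -y, -z); pixel columns grow to the right and rows downward; lengths in m; the calibration is good to about 2 mm. A picture is of the moment at which its call begins. There is no depth.
- manip.sign_off(): hands the job in, once; it reports no verdict.
The state is a dict: "t": time; "q": joint angles; "qd": joint speeds; "tau": joint torques, N m; "tcp_pos": TCP position; "tool_rot": TCP orientation; "force": force on the tool from outside, world axes, zero at the start; "ft_torque": the same for the moment, N m; "finger_gap": opening from 0.0 (shut) to 1.0 (fully open).
Only numpy, scipy, OpenCV 4.12 (cv2) and the standard library are available. Lean on these libraries where they do the work, as an engineer would, in place of code of your own. Each camera call takes 0.05 s, during which the arm holds its last target.

## Task

Check the air charge of the vibration platform under the balance: take the pencil gauge out of its cradle, feel its chuck over the platform's valve stem, which stands a little off in its rubber foot, press it on squarely with about 15 N (under 10 N it leaks, over 20 N spoils the valve) and hold it there for a second or so, until the rod has been driven out and stopped. Then set the gauge back upright in its cradle with the rod still out so that the reading can be written down, without knocking the balance or its platform or disturbing the other things.

Things in the scene. Friction and masses are not known exactly. Their poses are not given: they have to be found in the camera images.
- gauge: Steel pencil pressure gauge, loose, 120 g. Origin at the centre of its chuck's open mouth, z up when it stands chuck down, barrel along -x. Chuck: 15 mm diameter, z = 0 to 28 mm, bore 10.4 mm, open at the bottom. Head block above it: 26 mm along x, 16 mm along y (flat faces to grip), z = 28 to 48 mm. Barrel: 13 mm diameter, axis at z = 37 mm, ends at x = -106 mm.
- gauge_mouth (a point): Centre of the chuck's open mouth, the gauge's lowest point (its origin, same axes). In the bore a sprung pad, 11 mm above the mouth, opens the valve's core pin and yields 1 to 5 mm (1.6 N per mm, about 2 N of friction); round it a stiff seat, 16.6 mm above the mouth, then lands on the stem's rim. Too far to the side, the mouth's rim stands on the stem's top instead.
- gauge_grip (a point): Middle of the head block, 37 mm above the mouth: to be held here between fingers that close along the gauge's y.
- rod (a joint): How far the white graduated rod stands out of the barrel's end, in m: 0 to 0.003 before the test, at most 0.038. It slides along the gauge's -x. The air drives it out, 7 mm for each mm that the seal pad yields, with a lag of about a quarter of a second; it stops 0.009 to 0.032 out, depending on the charge, and stays out by friction.
- rod_end (a point): Centre of the rod's free end face, on the barrel's axis; 109 mm to the -x of the chuck's axis with the rod right in.
- platform: Vibration platform, fixed, 170 mm (x) by 280 mm (y): grey base plate, 16 mm high, a dark steel plate floating on air cells above it, top at 46 mm. Origin under its centre. At its +y end an aluminium block, 32 mm high, carries the upright valve stem near (-30, 108) mm; the space on the stem's -x side, toward the robot, is clear for the gauge's barrel.
- balance: White top-pan balance, 132 by 165 mm, fixed on the platform, two small dishes on its pan; 125 mm above the work surface at the most. It begins 60 mm from the valve stem, to the platform's -y. Not to be knocked.
- valve_block (a point): Centre of the top face of the platform's aluminium valve block, 32 mm above the work surface. The brass valve stem stands upright on it in a rubber foot, but the foot is not true: the stem's axis is anywhere up to 4 mm off this point in x and in y, and its top 27 to 35 mm above it. Stem 8 mm in diameter, the last 1.5 mm tapering to 7 mm; play in the chuck 1.2 mm all round. The foot gives 1 mm under 20 N.
- valve_core (a joint): How far the core pin in the stem's top is pushed in, in m: 0 shut, open from 0.0006. Its tip is 0.5 mm above the stem's top, so it meets the pad with the mouth 10.5 mm below the stem's top; the push grows to 4 to 9 N, by the charge, until the seat lands 6.1 mm farther down, then steeply (some 5 to 10 N per mm). The seat seals from 10 N; more than 20 N spoils it. Keep 14 to 16 N.
- cradle: Black bench cradle, fixed: base 132 by 46 mm, 8 mm high, along its -x. Origin under the socket's centre. Socket block 36 by 36 mm, top at 18 mm, hole 19 mm wide, floor at 8 mm, for the chuck. At x = -88 mm a fork, 51 mm high, carries the barrel with its axis at 45 mm. Parked, the gauge has the cradle's axes and its mouth stands on the socket's floor.
- cradle_socket (a point): Centre of the socket's floor, 8 mm above the work surface: the gauge's mouth is here when it is parked.
- marker: Marker pen lying near the cradle, 142 mm long, 11 mm thick; bystander, origin under its middle.
- bottle: Small round reagent bottle near the platform's right end, 40 mm diameter, 62 mm high; bystander, origin under its centre.
- tape: Roll of label tape, 55 mm diameter, 19 mm high; bystander, origin under its centre.

How it is judged:
On the way, in this order (a step that is already met when the one before it is completed fails the run):
1. the gauge is lifted clear of its cradle (distance between gauge_mouth and cradle_socket above 0.04 m), for 0.1 s.
2. the chuck is pressed squarely on the valve with at least 10 N for 0.8 s, the core open at least 0.6 mm and the rod out and at rest (contact force between gauge and platform above 10 N and value of joint valve_core above 0.0006 m and value of joint rod above 0.006 m and velocity of joint rod below 0.004 m/s and angle between gauge's own z axis and vertical below 0.12 rad), for 0.8 s.
At the end, for the whole second after the job is handed in: The gauge stands parked in its cradle: mouth within 6 mm of the socket's floor centre, upright within 0.1 rad, barrel in the fork (within 0.15 rad of the cradle's axis, rod end on the fork's side), at rest, the rod still at least 6 mm out (distance between gauge_mouth and cradle_socket below 0.006 m and angle between gauge's own z axis and vertical below 0.1 rad and angle between the x axis of gauge and the x axis of cradle, either way round below 0.15 rad and x of rod_end in the frame of cradle below -0.1 m and value of joint rod above 0.006 m and linear speed of gauge below 0.01 m/s); the robot touches nothing.
It fails at once if the gauge loads the platform's valve with more than 20 N (contact force between gauge and platform above 20 N).
It fails at once if the balance is knocked (more than 3 N) (contact force between balance and anything else above 3 N).
It fails at once if the robot itself presses on the platform with more than 8 N (contact force between any of the fingers, the arm and platform above 8 N).
It fails at once if a bystander (marker, bottle or tape) is moved more than 20 mm (distance of any of marker, bottle, tape from where it was at the start of the episode above 0.02 m).
It also fails if it takes over 67 s, if anything falls off the work surface, if the arm or the gripper's body presses on something with over 40 N, if the wrist force passes 120 N, or if a joint passes its speed limit or range.

## Working session

There is one attempt and no reset: what is moved stays moved. The work goes in short steps, Python scripts to look and compute and a tool call to move; the robot and the scene stay as the last step left them, time stands still between calls to the robot, and variables do not carry over. Pictures are saved under pics/ and viewed, and the job is handed in when it is done.

Besides the shell and the picture viewer there is one more tool, called after "Request:" in YAML: its name, and indented under it one key for each argument. drive_tool: Moves the arm, as the interface text tells. Its arguments: {"type":"object","properties":{"motion":{"type":"array","items":{"type":"number"}},"force":{"type":"number"}},"required":["motion"]}

```bash
mkdir -p pics; ls
python3 - <<'E'
from station import manip
import cv2
s=manip.sense(); print({k:s[k] for k in s})
for n in ("scene","top"):
    d=manip.snapshot(n); cv2.imwrite(f"pics/{n}0.png",d["color"][:,:,::-1]); print(n,d["fx"],d["fy"],d["cx"],d["cy"],d["view"],[k for k in d])
E
```

```text
pics
{'t': 0.0, 'q': array([-1.51949420e+00,  5.28498542e-01,  1.43393140e+00, -1.05846616e-05,
        1.18137943e+00, -1.78504378e-01]), 'qd': array([-3.72406607e-04,  1.31801403e-03,  1.08229262e-03,  2.65783618e-04,
        9.40860628e-04,  1.18734968e-05]), 'tau': array([-9.51750917e-04, -4.42342615e+01, -1.78026563e+01, -1.70161447e-04,
        8.55073653e-03, -1.26412630e-05]), 'tcp_pos': array([ 0.14235342, -0.60782498,  0.23030447]), 'tool_rot': array([ 9.93405040e-01,  1.14652508e-01,  6.55615693e-05, -1.10643184e-03]), 'force': array([-0.34441541, -0.1187685 , -0.03604827]), 'ft_torque': array([-0.03865935, -0.01821306,  0.02992829]), 'finger_gap': 1.0018303045668937}
scene 428.5920365327252 428.5920365327252 318.958484715809 202.50138021063592 [[-0.84219354 -0.53915915 -0.00417813  0.48347584]
 [ 0.27308886 -0.43323446  0.85891232 -0.12640504]
 [-0.46490055  0.7222294   0.51210562 -1.0219208 ]
 [ 0.          0.          0.          1.        ]] ['color', 'fx', 'fy', 'cx', 'cy', 'view']
top 500.7110593976047 500.7110593976047 311.5594263776476 199.81527599563717 [[-9.40069728e-03 -9.99954866e-01 -1.37611182e-03  1.38801399e-01]
 [ 9.88028012e-01 -9.50047719e-03  1.53981780e-01 -4.85532803e-01]
 [-1.53987904e-01  8.78990788e-05  9.88072729e-01 -1.25062286e+00]
 [ 0.00000000e+00  0.00000000e+00  0.00000000e+00  1.00000000e+00]] ['color', 'fx', 'fy', 'cx', 'cy', 'view']
```

View pics/scene0.png

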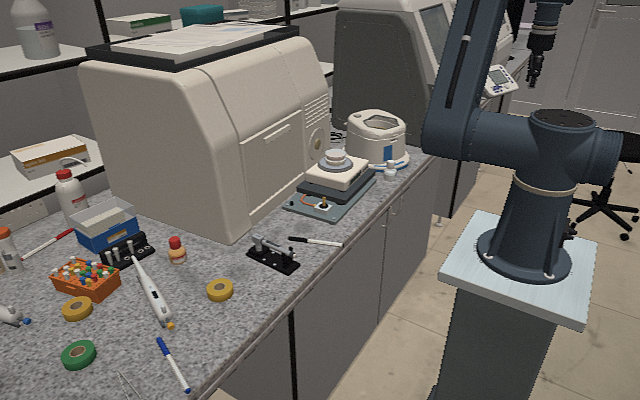

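View pics/top0.png

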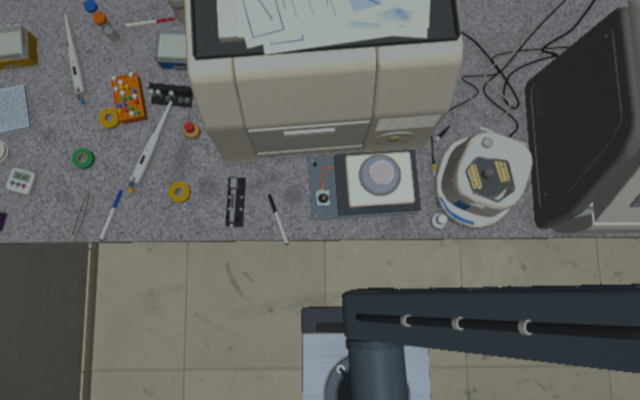

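The scene view shows the cradle with the gauge around (275,252) and the valve block around (325,205). In the top view the cradle is at about (235,200), the valve at (323,198), and the marker at (278,218). I'll zoom in on these.

Run:
```python
import cv2
a=cv2.imread("pics/top0.png");b=cv2.imread("pics/scene0.png")
cv2.imwrite("pics/t1.png",cv2.resize(a[165:250,215:355],None,fx=5.5,fy=5.5,interpolation=cv2.INTER_CUBIC))
cv2.imwrite("pics/s1.png",cv2.resize(b[175:285,235:365],None,fx=5.4,fy=5.4,interpolation=cv2.INTER_CUBIC))
```

```text
(no output)
```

View pics/t1.png

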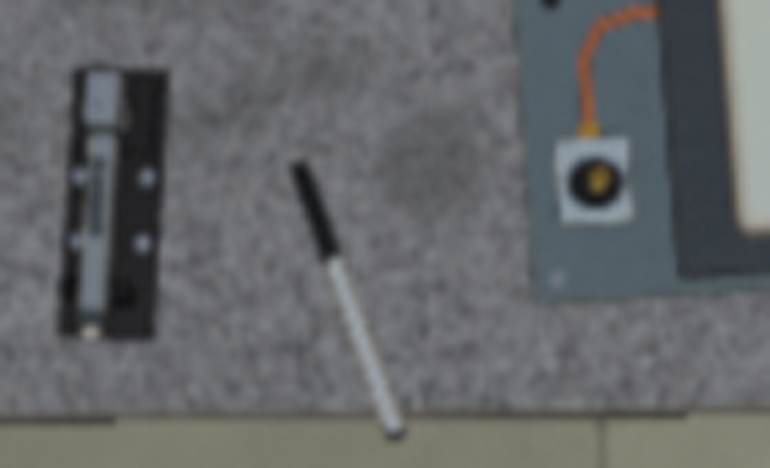

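View pics/s1.png

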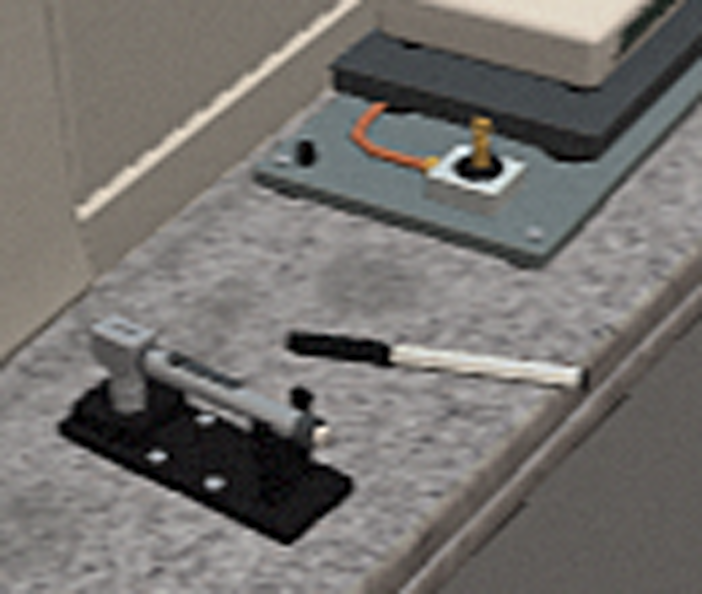

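The top crop shows the gauge with its head at about (100,97) and rod end at (90,330). The stem's brass top is at about (598,178). In the scene crop the stem top is at (482,122) and the head top at (122,328). Next I'll crop tighter for sub-pixel picks.

```bash
cat > h.py <<'E'
import numpy as np, cv2
from station import manip
def save(d,name,u0,v0,w,h,f):
    im=cv2.resize(d["color"][v0:v0+h,u0:u0+w,::-1],None,fx=f,fy=f,interpolation=cv2.INTER_CUBIC); 
    cv2.imwrite(f"pics/{name}.png",im)
def full(p,u0,v0,f): return ((p[0]+.5)/f-.5+u0,(p[1]+.5)/f-.5+v0)
def ray(d,p):
    V=np.array(d["view"]);R=V[:3,:3];t=V[:3,3];c=-R.T@t
    r=R.T@np.array([(p[0]-d["cx"])/d["fx"],-(p[1]-d["cy"])/d["fy"],-1.]); return c,r/np.linalg.norm(r)
def plane(d,p,z):
    c,r=ray(d,p); return c+r*(z-c[2])/r[2]
def tri(d1,p1,d2,p2):
    A=np.zeros((3,3));b=np.zeros(3);cs=[]
    for d,p in((d1,p1),(d2,p2)):
        c,r=ray(d,p);M=np.eye(3)-np.outer(r,r);A+=M;b+=M@c;cs.append((c,r))
    x=np.linalg.solve(A,b); return x,[np.linalg.norm((np.eye(3)-np.outer(r,r))@(x-c))*1e3 for c,r in cs]
def proj(d,X):
    V=np.array(d["view"]);x=V[:3,:3]@np.array(X)+V[:3,3]
    return d["cx"]-d["fx"]*x[0]/x[2],d["cy"]+d["fy"]*x[1]/x[2]
E
python3 - <<'E'
from h import *
import pickle
T=manip.snapshot("top");S=manip.snapshot("scene");pickle.dump((T,S),open("v0.pkl","wb"))
for d in(T,S): print(-np.array(d["view"])[:3,:3].T@np.array(d["view"])[:3,3])
a=np.vstack
def c(d,u,v,w,h,f): return cv2.resize(d["color"][v:v+h,u:u+w,::-1],None,fx=f,fy=f,interpolation=cv2.INTER_CUBIC)
cv2.imwrite("pics/ga.png",np.hstack([c(T,222,174,25,56,10),c(T,311,186,24,20,28)[:560],]))
cv2.imwrite("pics/gb.png",np.vstack([c(S,244,230,57,42,12)]))
cv2.imwrite("pics/gc.png",np.vstack([c(S,310,190,30,30,20)]))
E
```

```text
[0.28844405 0.13429227 1.31066055]
[-0.0333915   0.94396865  0.63392226]
```

View pics/ga.png

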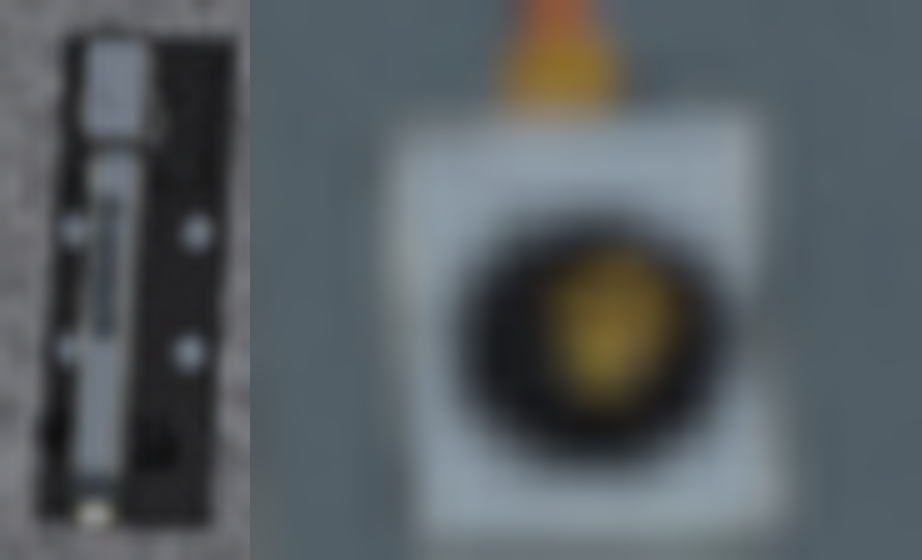

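View pics/gb.png

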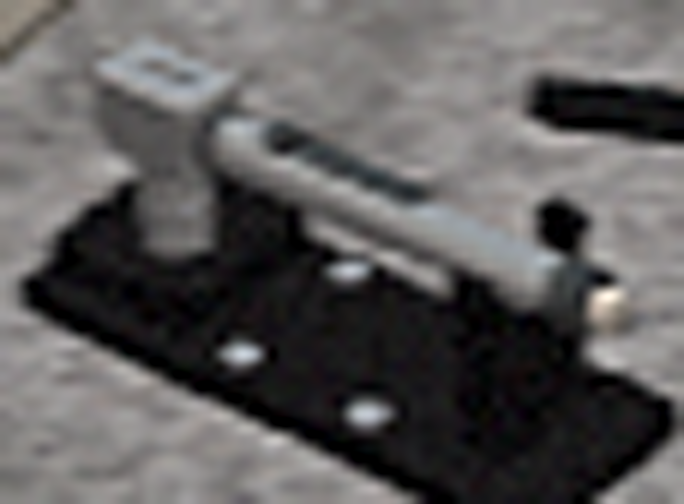

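View pics/gc.png

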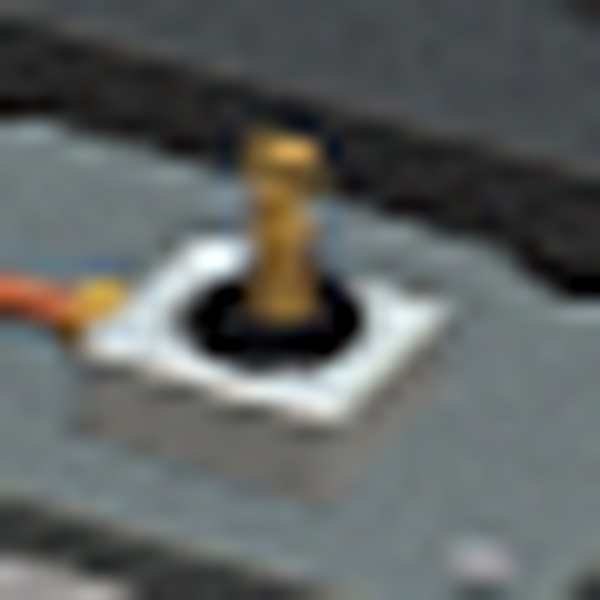

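The crops show the head top corners in the top view at (88,40), (147,42), (140,138) and (86,135), and the rod tip at about (95,513). The stem top is near (620,295) in the top view and (285,152) in the scene view. Now I'll triangulate.

Run:
```python
from h import *
import pickle
T,S=pickle.load(open("v0.pkl","rb"))
np.set_printoptions(precision=4,suppress=True)
st=full((620-250,297),311,186,28); ss=full((285,152),310,190,20)
print("stem",*tri(T,st,S,ss)); 
for z in(.059,.063,.067): print(z,plane(T,st,z),plane(S,ss,z))
bt=[plane(T,full((x-250,y),311,186,28),.032) for x,y in((392,118),(757,107),(785,525),(418,535))]
print("block top",np.mean(bt,0),bt)
bs=[plane(S,full((x,y),310,190,20),.032) for x,y in((205,236),(455,300),(335,418),(80,342))]
print("block scene",np.mean(bs,0),bs)
ht=full((115,89),222,174,10); hs=full((168,76),244,230,12)
print("head",*tri(T,ht,S,hs),plane(T,ht,.056),plane(S,hs,.056))
rt=full((95,517),222,174,10); rs=full((612,308),244,230,12)
print("rodend",*tri(T,rt,S,rs),plane(T,rt,.045),plane(S,rs,.045))
ax=[plane(T,full(p,222,174,10),.051) for p in((117,160),(98,470))]; print("barrel",ax)
d=ax[0]-ax[1];print("yaw",np.degrees(np.arctan2(d[1],d[0])))
for nm,pts in (("T",((68,40),(238,40),(212,527),(38,520))),):
    q=[plane(T,full(p,222,174,10),.008) for p in pts];print(q,np.mean(q,0)); 
    e=(q[0]+q[1]-q[2]-q[3])/2;print(e,np.degrees(np.arctan2(e[1],e[0])))
q=[plane(T,full(p,222,174,10),.0085) for p in((197,232),(188,354),(73,231),(67,350))];print("bolts",q)
# marker
q=[plane(T,full(p,215,165,5.5),.0055) for p in((300,163),(396,434))];print("marker",q)
```

```text
stem [0.4925 0.1032 0.0594] [np.float64(0.1018577803063866), np.float64(0.10185778030652375)]
0.059 [0.4927 0.1033 0.059 ] [0.4928 0.1026 0.059 ]
0.063 [0.492  0.1034 0.063 ] [0.4891 0.1085 0.063 ]
0.067 [0.4914 0.1035 0.067 ] [0.4855 0.1143 0.067 ]
block top [0.4949 0.1056 0.032 ] [array([0.5141, 0.1235, 0.032 ]), array([0.5148, 0.0897, 0.032 ]), array([0.4756, 0.0877, 0.032 ]), array([0.475 , 0.1215, 0.032 ])]
block scene [0.4948 0.1035 0.032 ] [array([0.5146, 0.0885, 0.032 ]), array([0.4766, 0.0848, 0.032 ]), array([0.4744, 0.1193, 0.032 ]), array([0.5137, 0.1212, 0.032 ])]
head [0.5304 0.3337 0.0564] [np.float64(0.2982780440431604), np.float64(0.2982780440431522)] [0.5307 0.334  0.056 ] [0.5305 0.3332 0.056 ]
rodend [0.4217 0.3385 0.048 ] [np.float64(0.33343751311209946), np.float64(0.33343751311216674)] [0.4223 0.3392 0.045 ] [0.4237 0.3353 0.045 ]
barrel [array([0.5132, 0.334 , 0.051 ]), array([0.4336, 0.3376, 0.051 ])]
yaw -2.617090948470732
[array([0.5533, 0.3543, 0.008 ]), array([0.5529, 0.3092, 0.008 ]), array([0.4233, 0.3146, 0.008 ]), array([0.4256, 0.36  , 0.008 ])] [0.4888 0.3345 0.008 ]
[ 0.1287 -0.0056  0.    ] -2.478803540768524
bolts [array([0.5013, 0.3194, 0.0085]), array([0.4689, 0.3213, 0.0085]), array([0.5019, 0.352 , 0.0085]), array([0.4703, 0.3531, 0.0085])]
marker [array([0.5079, 0.2462, 0.0055]), array([0.3774, 0.2002, 0.0055])]
```

```bash
cat >> h.py <<'E'
from scipy.spatial.transform import Rotation as Ro
def cmd(pts):
    "pts: list of (x,y,z,yawdeg) world TCP, tool down; prints motion rows (mm,deg) from current pose"
    s=manip.sense();R0=Ro.from_quat(s["tool_rot"]);p0=s["tcp_pos"]
    for x,y,z,w in pts:
        Rt=Ro.from_euler('z',w,degrees=True)*Ro.from_quat([1,0,0,0])
        d=R0.inv().apply(np.array([x,y,z])-p0)*1e3; r=(R0.inv()*Rt).as_rotvec(degrees=True)
        print(np.round(d,1),np.round(r,2))
def st():
    s=manip.sense();R=Ro.from_quat(s["tool_rot"]); x=R.apply([1,0,0]);z=R.apply([0,0,1])
    print("t",round(s["t"],2),"tcp",np.round(s["tcp_pos"]*1e3,1),"yaw",round(np.degrees(np.arctan2(x[1],x[0])),2),"zax",np.round(z,4),"F",np.round(s["force"],2),"M",np.round(s["ft_torque"],3),"gap",round(s["finger_gap"]*85.4,1),"q",np.round(s["q"],2))
E
python3 - <<'E'
from h import *
import pickle
T,S=pickle.load(open("v0.pkl","rb"))
np.set_printoptions(precision=4,suppress=True)
print(manip.hold_point_z)
for p in((235,242),(238,236),(277,222)): print(plane(S,p,0))
for p in((222,160),(250,156),(415,148)): print(plane(T,p,0),plane(T,p,.1),plane(T,p,.3))
st()
W=[(.23,-.52,.24,13),(.30,-.40,.25,10),(.37,-.22,.25,5),(.43,-.02,.25,0),(.45,.16,.25,-2.5),(.50,.30,.2,-2.5),(.5305,.3337,.15,-2.5)]
cmd(W)
E
```

```text
0.0187
[0.6159 0.3248 0.    ]
[0.627  0.3012 0.    ]
[0.5823 0.1961 0.    ]
[0.6031 0.3734 0.    ] [0.5791 0.3552 0.1   ] [0.5311 0.3187 0.3   ]
[0.6134 0.2984 0.    ] [0.5886 0.2859 0.1   ] [0.539  0.2608 0.3   ]
[ 0.6312 -0.1456  0.    ] [ 0.605  -0.1242  0.1   ] [ 0.5527 -0.0815  0.3   ]
t 0.2 tcp [ 142.4 -608.1  230.7] yaw 13.17 zax [-0.0001  0.0013 -1.    ] F [-0.01 -0.16 -0.12] M [-0.009  0.026 -0.01 ] gap 85.1 q [-1.52  0.53  1.43  0.    1.18 -0.18]
[105.4 -65.9  -9.2] [-0.07 -0.01  0.17]
[ 200.9 -166.8  -19. ] [-0.08 -0.01  3.17]
[ 310.1 -326.1  -18.8] [-0.08 -0.01  8.17]
[ 414.1 -507.2  -18.5] [-0.08 -0.01 13.17]
[ 474.5 -677.9  -18.3] [-0.08 -0.   15.67]
[ 555.1 -802.8   31.9] [-0.08 -0.   15.67]
[ 592.5 -828.6   81.9] [-0.08 -0.   15.67]
```

Request:
drive_tool:
  motion: [50,-30,-9,0,0,0,85,100,-65,-18,0,0,1,85,135,-110,-19,0,0,2,85,170,-155,-19,0,0,3,85,205,-205,-19,0,0,4,85,240,-255,-19,0,0,6,85,275,-300,-19,0,0,8,85,310,-345,-19,0,0,10,85]

```text
t: 1.2
tcp_pos: [0.3661, -0.1999, 0.2504]
tool_rot: [1.0, 0.027, 0.0, -0.0]
force: [1.4, -0.2, -0.4]
finger_gap: 0.996
```

Request:
drive_tool:
  motion: [30,-52,0,0,0,0,85,58,-108,0,0,0,1,85,84,-163,0,0,0,2,85,105,-220,0,0,0,3,85,124,-276,0,0,0,4,85,140,-330,0,0,0,5,85,155,-380,0,0,0,6,85,165,-400,0,0,0,6,85]

```text
t: 2.2
tcp_pos: [0.5095, 0.2112, 0.2507]
tool_rot: [1.0, -0.024, 0.0, -0.001]
force: [0.3, -0.1, 0.8]
finger_gap: 0.997
```

Run:
```python
from h import *
st(); cmd([(.50,.28,.22,-2.5),(.5305,.3337,.17,-2.5),(.5305,.3337,.12,-2.5),(.5305,.3337,.08,-2.5)])
```

```text
t 2.2 tcp [509.5 211.2 250.7] yaw -2.75 zax [ 7.0e-04  1.4e-03 -1.0e+00] F [ 0.29 -0.12  0.84] M [-0.032 -0.024 -0.044] gap 85.2 q [0.19 0.4  1.6  0.   1.14 1.81]
[-12.8 -68.2  30.8] [-0.08 -0.04 -0.25]
[  15.1 -123.3   80.9] [-0.08 -0.04 -0.25]
[  15.  -123.2  130.9] [-0.08 -0.04 -0.25]
[  15.  -123.1  170.9] [-0.08 -0.04 -0.25]
```

Request:
drive_tool:
  motion: [0,-55,0,0,0,0,85,10,-100,15,0,0,0,85,15,-123,50,0,0,0,85,15,-123,90,0,0,0,85,15,-123,130,0,0,0,85,15,-123,165,0,0,0,85,15,-123,170,0,0,0,85,15,-123,170,0,0,0,85]

```text
t: 3.2
tcp_pos: [0.5309, 0.3338, 0.0813]
tool_rot: [1.0, -0.024, 0.001, -0.001]
force: [0.5, -0.5, 0.1]
finger_gap: 0.997
```

Run:
```python
from h import *
st(); cmd([(.5305,.3337,.026,-2.5)])
d=manip.snapshot("scene"); save(d,"s2",205,150,130,120,5)
d=manip.snapshot("top"); save(d,"t2",180,120,130,110,5)
```

```text
t 3.2 tcp [530.9 333.8  81.3] yaw -2.75 zax [ 0.0012  0.0017 -1.    ] F [ 0.54 -0.5   0.08] M [ 0.035  0.027 -0.028] gap 85.1 q [0.38 0.72 1.54 0.   0.88 2.  ]
[-0.5  0.2 55.3] [-0.1  -0.07 -0.25]
```

View pics/s2.png

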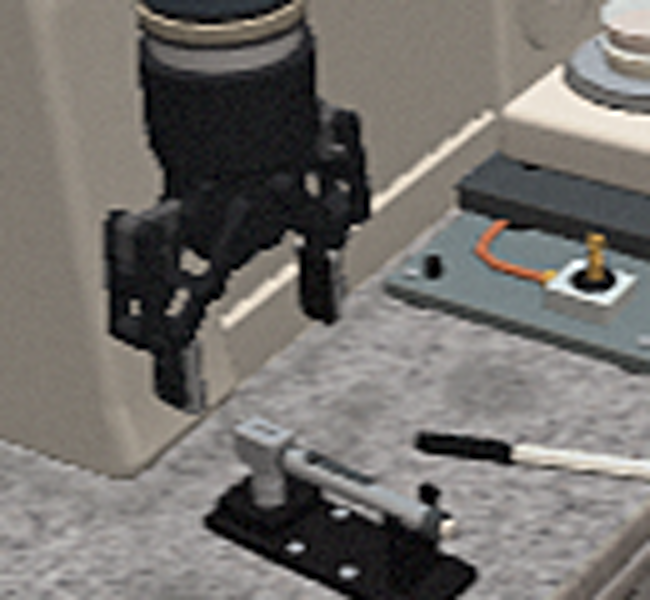

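View pics/t2.png

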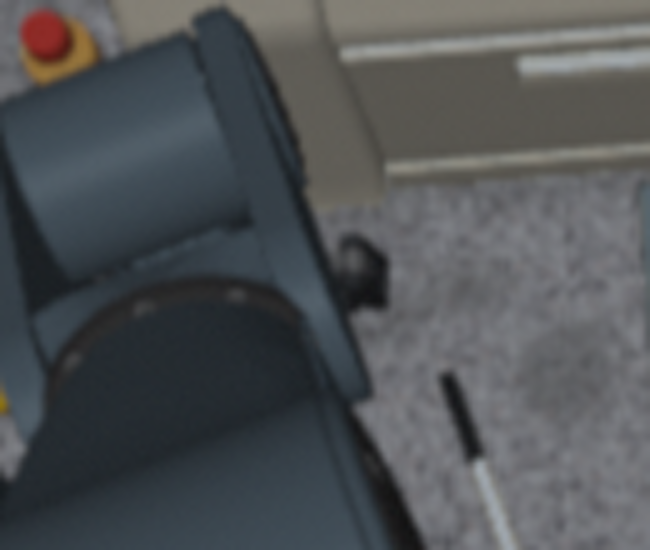

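The gripper sits directly over the head block with the fingers straddling it along y. In the scene crop the tips are at about (185,400) and (325,315) and the head is at (265,430). Going down and closing.

Request:
drive_tool:
  motion: [0,0,20,0,0,0,85,0,0,40,0,0,0,85,-0.5,0,55,0,0,0,85,-0.5,0,55.5,0,0,0,85,-0.5,0,55.5,0,0,0,40,-0.5,0,55.5,0,0,0,25,-0.5,0,55.5,0,0,0,21,-0.5,0,55.5,0,0,0,21]
  force: 40

```text
t: 4.3
tcp_pos: [0.5317, 0.3343, 0.0275]
tool_rot: [1.0, -0.024, 0.002, -0.002]
force: [-0.2, 0.0, -0.3]
finger_gap: 0.248
```

Run:
```python
from h import *
st()
d=manip.snapshot("scene"); save(d,"s3",205,150,130,120,5)
```

```text
t 4.3 tcp [531.7 334.3  27.5] yaw -2.75 zax [ 0.0044  0.0029 -1.    ] F [-0.2   0.05 -0.27] M [ 0.015 -0.031 -0.039] gap 21.2 q [0.38 0.8  1.56 0.   0.77 2.  ]
```

View pics/s3.png

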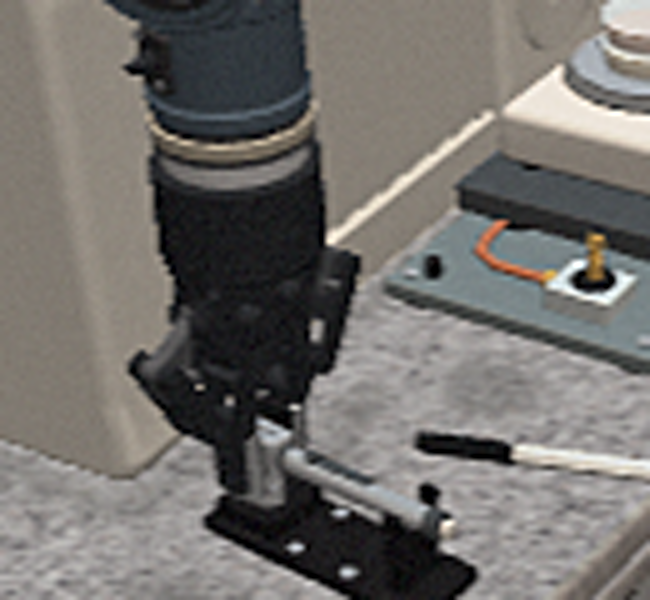

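Request:
drive_tool:
  motion: [0,0,1,0,0,0,14,0,0,1,0,0,0,14,0,0,1,0,0,0,12,0,0,1,0,0,0,10]
  force: 80

```text
t: 4.85
tcp_pos: [0.5317, 0.3342, 0.0273]
tool_rot: [1.0, -0.024, 0.002, -0.001]
force: [-0.8, -0.6, 5.9]
finger_gap: 0.172
```

Run:
```python
from h import *
st()
```

```text
t 4.85 tcp [531.7 334.2  27.3] yaw -2.74 zax [ 0.0046  0.0027 -1.    ] F [-0.83 -0.6   5.93] M [-0.219  0.229  0.033] gap 14.7 q [0.38 0.8  1.56 0.   0.77 2.  ]
```

Request:
drive_tool:
  motion: [0,0,-10,0,0,0,10,0,0,-25,0,0,0,10,0,0,-45,0,0,0,10,0,0,-70,0,0,0,10,0,0,-95,0,0,0,10,0,0,-105,0,0,0,10,0,0,-105,0,0,0,10,0,0,-105,0,0,0,10]

```text
t: 5.85
tcp_pos: [0.5305, 0.3337, 0.1315]
tool_rot: [1.0, -0.024, 0.001, -0.001]
force: [0.5, 0.2, -1.5]
finger_gap: 0.18
```

Run:
```python
from h import *
st(); cmd([(.4935,.1035,.130,0),(.4935,.1035,.110,0)])
d=manip.snapshot("scene"); save(d,"s4",205,120,130,120,5)
```

```text
t 5.85 tcp [530.5 333.7 131.5] yaw -2.74 zax [ 0.0029  0.0021 -1.    ] F [ 0.53  0.2  -1.53] M [ 0.031 -0.007  0.003] gap 15.4 q [0.38 0.65 1.52 0.   0.97 2.  ]
[-26.  231.7   0.9] [-0.12 -0.17 -2.74]
[-26.  231.7  20.9] [-0.12 -0.17 -2.74]
```

View pics/s4.png

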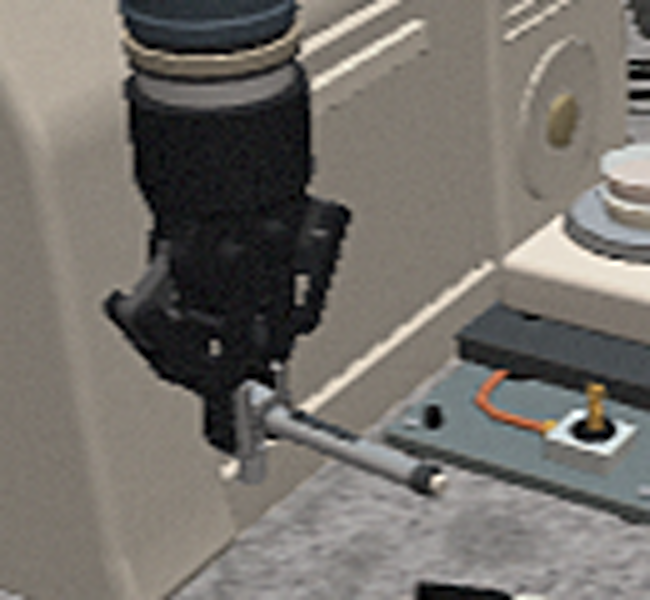

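The gauge is held level, with its chuck at about (255,470) and its rod end at (435,483). Carrying it over to the stem.

Request:
drive_tool:
  motion: [-3,25,0,0,0,0,10,-9,70,0,0,0,0,10,-14,115,0,0,0,0,10,-19,160,0,0,0,0,10,-24,205,0,0,0,0,10,-26,228,5,0,0,0,10,-26,232,12,0,0,0,10,-26,232,20,0,0,0,10]

```text
t: 6.9
tcp_pos: [0.4935, 0.1033, 0.1099]
tool_rot: [1.0, -0.024, 0.001, -0.001]
force: [0.2, 0.6, -0.6]
finger_gap: 0.173
```

Run:
```python
from h import *
import pickle
st()
S=manip.snapshot("scene"); T=manip.snapshot("top"); pickle.dump((T,S),open("v1.pkl","wb"))
save(S,"s5",300,165,50,50,12)
save(T,"t5",270,150,100,90,6)
st()
```

```text
t 6.9 tcp [493.5 103.3 109.9] yaw -2.77 zax [ 0.0021  0.0022 -1.    ] F [ 0.18  0.56 -0.63] M [-0.033 -0.06  -0.039] gap 14.7 q [-0.02  0.56  1.84  0.    0.74  1.6 ]
t 7.0 tcp [492.8 103.9 109.4] yaw -2.69 zax [ 1.0e-04  2.2e-03 -1.0e+00] F [ 0.07 -1.14 -1.8 ] M [-0.042 -0.011 -0.013] gap 14.7 q [-0.02  0.56  1.84  0.    0.74  1.6 ]
```

View pics/s5.png

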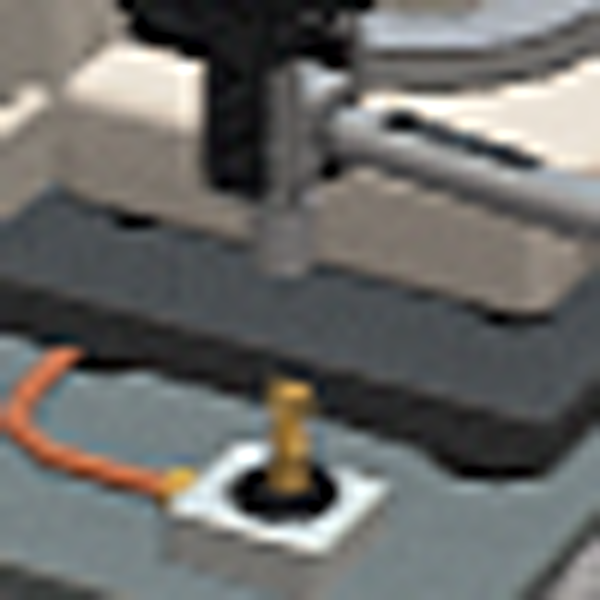

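View pics/t5.png

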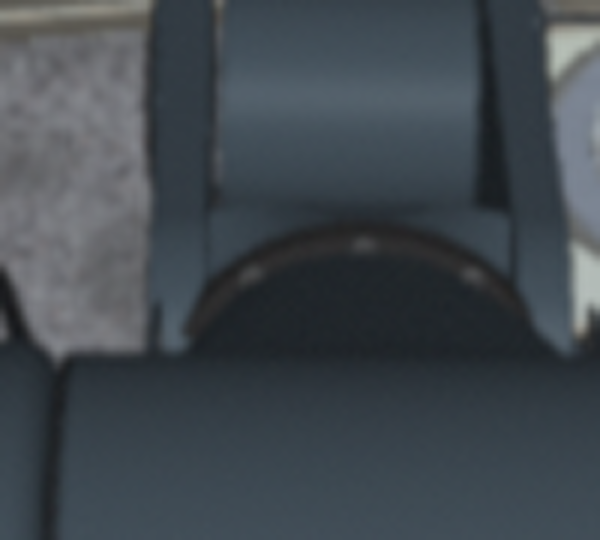

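Run:
```python
from h import *
import pickle
T,S=pickle.load(open("v1.pkl","rb"))
def pic(p): return [round((p[0]-300+.5)*12-.5,1),round((p[1]-165+.5)*12-.5,1)]
x,y,z=.4932,.1036,.1097
c=np.array([x-.0012,y,z-.0193])
print("mouth",pic(proj(S,c)))
a=np.linspace(0,6.28,200)
e=np.array([pic(proj(S,c+.0075*np.array([np.cos(t),np.sin(t),0]))) for t in a]);print("mouth ellipse",e.min(0),e.max(0))
for q in ((.4925,.1032,.0594),(.4915,.105,.061),(.49,.107,.063)):
    s=np.array(q);print("stem top",pic(proj(S,s)))
    e=np.array([pic(proj(S,s+.0035*np.array([np.cos(t),np.sin(t),0]))) for t in a]);print(e.min(0),e.max(0))
# base of vertical
print(pic(proj(S,(.4925,.1032,.032))))
for k in ((.001,0,0),(0,.001,0),(0,0,.001)): print(np.array(pic(proj(S,c+k)))-pic(proj(S,c)))
g=S["color"][165:215,300:350].astype(int)
np.set_printoptions(linewidth=250)
for r in range(17,26): print(r,g[r,18:31].sum(1)//3)
print("brass R-B")
for r in range(29,44): print(r,(g[r,18:31,0]-g[r,18:31,2]))
```

```text
mouth [np.float64(291.7), np.float64(270.1)]
mouth ellipse [257.5 253.8] [325.8 286.6]
stem top [np.float64(290.5), np.float64(390.9)]
[274.8 383. ] [306.2 398.8]
stem top [np.float64(290.0), np.float64(389.3)]
[274.3 381.4] [305.7 397.2]
stem top [np.float64(291.0), np.float64(387.1)]
[275.2 379.2] [306.7 395. ]
[np.float64(290.3), np.float64(496.0)]
[-3.9 -1.1]
[-2.5  1.9]
[ 0. -4.]
17 [116 114 103  90  86  88  85  97 110 116 114 121 120]
18 [122 127 106  83  97 107 114 102 108 119 119 118 117]
19 [ 88  98  99  88  97 104 109 104 110 112 114 114 114]
20 [ 65  57  64  82 101 109 109 103 108 119 117 112 117]
21 [ 79  79  78  87  98 105 110 106  98 107 117 119 119]
22 [ 76  81  76  81  98 111 120  91  55  58  62  79  95]
23 [77 80 76 76 78 73 75 74 79 77 78 68 59]
24 [76 78 79 81 78 71 75 80 80 78 80 79 78]
25 [78 78 80 80 79 78 81 80 78 77 76 77 80]
brass R-B
29 [ -4   0   1   0  -3   2   3  -1  -7 -10 -12  -9  -8]
30 [-1  1  0 -3 -2 -8 -6 -4  0  2  1 -2 -7]
31 [ 2  5  1 -3 18 28  7 -7 -6 -1  1  1  5]
32 [ -1   2   0  -5  47 101 130  90 -11  -4  -4  -2  -2]
33 [-15 -10  -9 -13  49  79  82  60  12  -9  -2   2  -2]
34 [-14 -12 -14 -23  25  86  78  39  15  -2  -3   1   1]
35 [-12 -14 -14 -23  10  90 102  17 -24 -14 -10   1   2]
36 [-13 -15 -14 -21  31  92 110  58 -25 -16 -13 -16 -14]
37 [ -6  -7  -8 -16  -1  83 108  56 -24 -16 -13 -11 -13]
38 [-10 -14 -17 -18  14  67  74  42 -18 -14 -15 -16 -16]
39 [-13 -10  -4  -4  48  76  83  53  -9  -7 -11 -14  -1]
40 [-10  -2   0  -6  33  75  87  59  -5   1 -10 -14 -13]
41 [-12  -4  -2  -1  -8   4   4 -11  -5   0 -11 -15  -8]
42 [-18 -11   0  -1  -1  -1  -5  -3   0 -11 -17  -8   4]
43 [ 10  -2 -11 -15 -12  -8  -9  -8 -14 -16  -7   1   7]
```

Run:
```python
from h import *
import pickle
T,S=pickle.load(open("v1.pkl","rb"))
d=S["color"][:,:,::-1]
def c(u,v,w,h,f): return np.clip(cv2.resize(d[v:v+h,u:u+w],None,fx=f,fy=f,interpolation=cv2.INTER_CUBIC).astype(float)*1.6-30,0,255).astype(np.uint8)
cv2.imwrite("pics/s6.png",c(312,165,46,28,17))
x,y,z=.4932,.1036,.1097
yaw=np.radians(-2.73);ux=np.array([np.cos(yaw),np.sin(yaw),0]);uy=np.array([-np.sin(yaw),np.cos(yaw),0])
c0=np.array([x-.0012,y,z-.0193])
f=lambda p:[round((p[0]-312+.5)*17-.5,1),round((p[1]-165+.5)*17-.5,1)]
print("mouth",f(proj(S,c0)),"rodend",f(proj(S,c0-ux*.1095+[0,0,.037])),"barrel end",f(proj(S,c0-ux*.106+[0,0,.037])))
for a,b in((.013,.008),(.013,-.008),(-.013,.008)):
  print(a,b,f(proj(S,c0+ux*a+uy*b+[0,0,.028])),f(proj(S,c0+ux*a+uy*b+[0,0,.048])))
```

```text
mouth [np.float64(209.4), np.float64(382.9)] rodend [np.float64(830.3), np.float64(367.0)] barrel end [np.float64(809.5), np.float64(360.4)]
0.013 0.008 [np.float64(110.2), np.float64(219.7)] [np.float64(109.5), np.float64(102.6)]
0.013 -0.008 [np.float64(170.2), np.float64(180.5)] [np.float64(170.1), np.float64(64.2)]
-0.013 0.008 [np.float64(250.1), np.float64(265.1)] [np.float64(250.7), np.float64(147.0)]
```

View pics/s6.png

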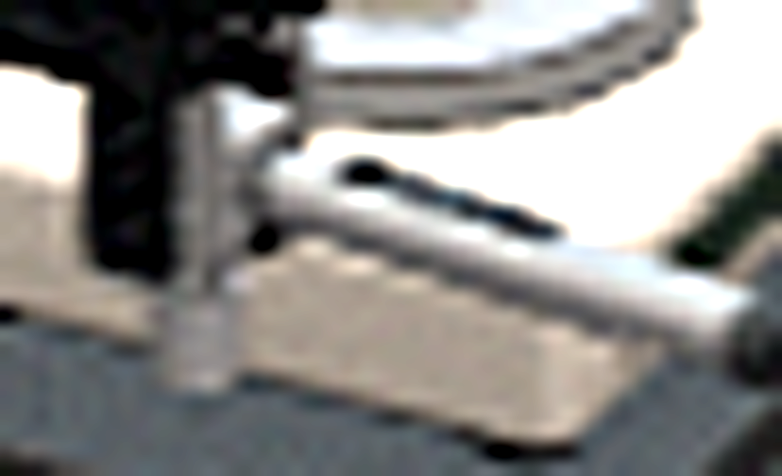

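Run:
```python
from h import *
import pickle
T,S=pickle.load(open("v0.pkl","rb"))
np.set_printoptions(linewidth=250,precision=4,suppress=True)
g=T["color"].astype(int)
print("cols 318..328"); 
for r in range(192,203): print(r,(g[r,318:329,0]-g[r,318:329,2]))
for r in range(192,203): print(r,(g[r,318:329].sum(1)//3))
ss=(300+(288.2+.5)/12-.5,165+(389.5+.5)/12-.5)
for z in np.arange(.057,.069,.002):
    p=plane(S,ss,z); a=np.linspace(0,6.28,100)
    e=np.array([proj(T,p+.0036*np.array([np.cos(t),np.sin(t),0])) for t in a]); b=np.array([proj(T,p*[1,1,0]+[0,0,.037]+.004*np.array([np.cos(t),np.sin(t),0])) for t in a])
    print(round(z,3),p,e.min(0)+.5,e.max(0)+.5,"base(edges)",b.min(0)+.5,b.max(0)+.5)
```

```text
cols 318..328
192 [-26 -25 -25 -26 -25 -25 -26 -25 -26 -24 -16]
193 [-26 -24 -21 -20 -18 -18 -19 -22 -25 -24 -18]
194 [-25 -21 -15 -12 -11  -3  -3 -14 -19 -20 -19]
195 [-21 -14  -9  -2  16  34  38  14  -8 -15 -19]
196 [-17 -10  -5  12  39  51  55  44  12 -10 -16]
197 [-14  -6  -4  11  44  67  63  47  17  -8 -13]
198 [-15  -6  -3   5  40  69  56  34   8  -9 -13]
199 [-15  -7  -3   1  23  49  34  14  -3 -12 -17]
200 [-17 -11  -5  -4   4  17  12   0  -7 -15 -21]
201 [-22 -16 -10  -6  -3  -4  -3  -8 -14 -20 -23]
202 [-25 -22 -18 -15 -13 -12 -12 -17 -21 -25 -24]
192 [150 150 149 149 146 145 146 150 151 154 146]
193 [151 142 126 117 108 104 111 128 141 149 143]
194 [143 119  86  70  57  56  68  87 107 130 138]
195 [121  83  48  37  40  54  63  57  64  97 126]
196 [ 99  52  31  36  55  69  71  60  43  67 102]
197 [83 38 28 38 63 80 80 63 39 51 85]
198 [81 35 27 37 64 88 81 57 32 50 88]
199 [ 87  39  28  33  52  70  62  40  30  62 105]
200 [105  60  34  25  34  40  37  29  40  84 127]
201 [133  99  65  41  29  27  33  50  79 113 141]
202 [149 133 110  85  72  70  74  95 124 141 150]
0.057 [0.4955 0.0994 0.057 ] [324.2897 194.2566] [327.1266 197.0556] base(edges) [323.9579 195.3908] [327.0617 198.4544]
0.059 [0.4936 0.1024 0.059 ] [323.1614 194.85  ] [326.0034 197.6546] base(edges) [322.8309 196.1032] [325.9354 199.1682]
0.061 [0.4918 0.1053 0.061 ] [322.0291 195.4456] [324.8761 198.2557] base(edges) [321.7034 196.8159] [324.8086 199.8823]
0.063 [0.49   0.1082 0.063 ] [320.8928 196.0433] [323.7449 198.8589] base(edges) [320.5754 197.529 ] [323.6813 200.5967]
0.065 [0.4881 0.1111 0.065 ] [319.7524 196.6431] [322.6096 199.4643] base(edges) [319.4469 198.2424] [322.5535 201.3114]
0.067 [0.4863 0.1141 0.067 ] [318.6079 197.2451] [321.4702 200.0719] base(edges) [318.318 198.956] [321.4252 202.0264]
0.069 [0.4845 0.117  0.069 ] [317.4593 197.8493] [320.3268 200.6817] base(edges) [317.1885 199.67  ] [320.2964 202.7418]
```

Request:
drive_tool:
  motion: [0,0,10,0,0,0,10,0,0,19,0,0,0,10,0,0,20,0,0,0,10,0,0,20,0,0,0,10]
  force: 100

```text
t: 7.5
tcp_pos: [0.4928, 0.1041, 0.0893]
tool_rot: [1.0, -0.023, -0.0, -0.001]
force: [-0.5, 0.5, -1.7]
finger_gap: 0.17
```

Run:
```python
from h import *
import pickle
np.set_printoptions(linewidth=250,precision=4,suppress=True)
st()
Ss=[manip.snapshot("scene") for _ in range(3)]; S=Ss[0]
S["color"]=np.mean([s["color"] for s in Ss],0).astype(np.uint8); pickle.dump(S,open("v2.pkl","wb"))
st()
d=S["color"][:,:,::-1]
im=np.clip(cv2.resize(d[175:207,308:340],None,fx=18,fy=18,interpolation=cv2.INTER_CUBIC).astype(float)*1.5-20,0,255).astype(np.uint8)
cv2.imwrite("pics/s7.png",im)
x,y,z=manip.sense()["tcp_pos"]
f=lambda p:[round((p[0]-308+.5)*18-.5,1),round((p[1]-175+.5)*18-.5,1)]
print("mouth",f(proj(S,(x-.0012,y,z-.0193))),"stem",f(proj(S,(.4928,.1037,.060))))
```

```text
t 7.5 tcp [492.8 104.1  89.3] yaw -2.68 zax [-0.0001  0.0022 -1.    ] F [-0.48  0.46 -1.66] M [-0.035 -0.071 -0.031] gap 14.5 q [-0.02  0.6   1.86  0.    0.69  1.6 ]
t 7.65 tcp [493.  104.   89.7] yaw -2.7 zax [ 0.0008  0.0022 -1.    ] F [ 0.22  0.17 -1.57] M [ 0.014 -0.08   0.024] gap 14.6 q [-0.02  0.6   1.86  0.    0.69  1.6 ]
mouth [np.float64(293.1), np.float64(345.6)] stem [np.float64(288.5), np.float64(404.0)]
```

View pics/s7.png

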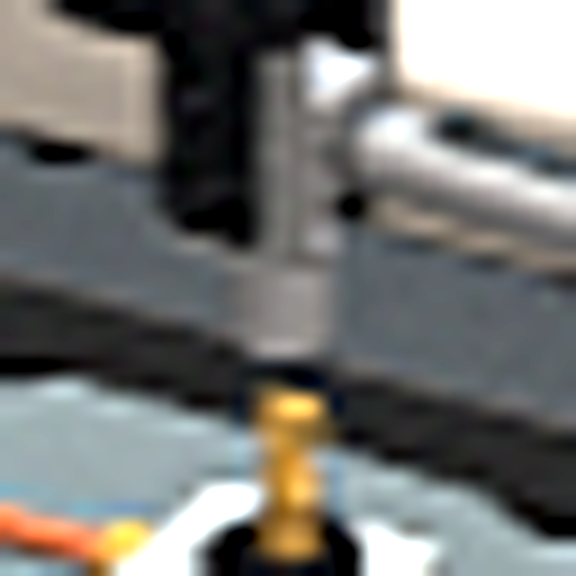

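Request:
drive_tool:
  motion: [-0.4,0.2,4,0,0,0,10,-0.4,0.2,7,0,0,0,10,-0.4,0.2,8,0,0,0,10,-0.4,0.2,8,0,0,0,10]

```text
t: 8.15
tcp_pos: [0.4926, 0.1038, 0.0816]
tool_rot: [1.0, -0.024, 0.0, -0.001]
force: [0.2, 0.5, -1.5]
finger_gap: 0.167
```

Request:
drive_tool:
  motion: [0,0,0.5,0,0,0,10,0,0,1,0,0,0,10]

```text
t: 8.4
tcp_pos: [0.4926, 0.1038, 0.0806]
tool_rot: [1.0, -0.024, 0.0, -0.001]
force: [0.5, -1.1, -1.5]
finger_gap: 0.172
```

Request:
drive_tool:
  motion: [0,0,0.5,0,0,0,10,0,0,0.8,0,0,0,10]

```text
t: 8.65
tcp_pos: [0.4926, 0.1038, 0.0798]
tool_rot: [1.0, -0.024, 0.0, -0.001]
force: [-0.0, -0.4, -1.1]
finger_gap: 0.167
```

Run:
```python
from h import *
st()
```

```text
t 8.65 tcp [492.6 103.8  79.8] yaw -2.69 zax [ 7.0e-04  2.2e-03 -1.0e+00] F [-0.02 -0.41 -1.08] M [-0.022  0.028 -0.029] gap 14.2 q [-0.02  0.61  1.86  0.    0.67  1.6 ]
```

Request:
drive_tool:
  motion: [0,0,0.4,0,0,0,10,0,0,0.8,0,0,0,10]

```text
t: 8.9
tcp_pos: [0.4926, 0.1038, 0.079]
tool_rot: [1.0, -0.024, 0.0, -0.001]
force: [-0.4, 0.1, -2.0]
finger_gap: 0.17
```

Request:
drive_tool:
  motion: [0,0,0.4,0,0,0,10,0,0,0.8,0,0,0,10]

```text
t: 9.15
tcp_pos: [0.4926, 0.1038, 0.0782]
tool_rot: [1.0, -0.024, 0.0, -0.001]
force: [0.8, 1.3, 0.5]
finger_gap: 0.167
```

Request:
drive_tool:
  motion: [0,0,0.4,0,0,0,10,0,0,0.8,0,0,0,10]

```text
t: 9.4
tcp_pos: [0.4928, 0.1037, 0.0775]
tool_rot: [1.0, -0.023, 0.001, -0.001]
force: [-0.3, 0.1, -0.2]
finger_gap: 0.169
```

Run:
```python
from h import *
st()
S=manip.snapshot("scene");st();S=manip.snapshot("scene");st()
d=S["color"][:,:,::-1]
im=np.clip(cv2.resize(d[175:207,308:340],None,fx=18,fy=18,interpolation=cv2.INTER_CUBIC).astype(float)*1.5-20,0,255).astype(np.uint8)
cv2.imwrite("pics/s8.png",im)
```

```text
t 9.4 tcp [492.8 103.7  77.5] yaw -2.69 zax [ 0.0011  0.002  -1.    ] F [-0.26  0.06 -0.22] M [-0.232 -0.059 -0.015] gap 14.4 q [-0.02  0.62  1.86  0.    0.66  1.6 ]
t 9.45 tcp [492.8 103.6  77.4] yaw -2.68 zax [ 0.0011  0.0018 -1.    ] F [-0.2  -1.95 -1.22] M [-0.292 -0.08  -0.018] gap 14.3 q [-0.02  0.62  1.86  0.    0.66  1.6 ]
t 9.5 tcp [492.7 103.6  77.3] yaw -2.68 zax [ 9.0e-04  1.8e-03 -1.0e+00] F [ 0.58 -0.9  -1.76] M [-0.227 -0.104 -0.011] gap 14.8 q [-0.02  0.62  1.86  0.    0.66  1.6 ]
```

View pics/s8.png

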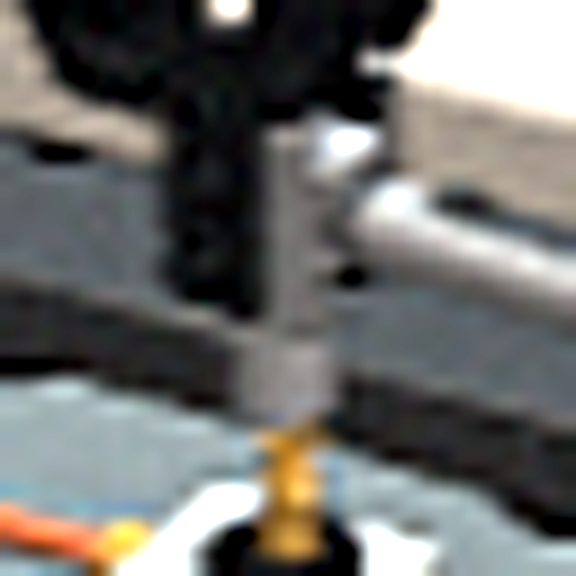

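The chuck has reached the stem's top: its bottom edge is at (285,425), right on the brass at (292,435). There's only a sideways moment, Mx −0.23 with Fy about −1, so the stem is pushing the gauge toward −y. I'll shift 0.8 mm in −y and continue.

Request:
drive_tool:
  motion: [0,0.4,0,0,0,0,10,0,0.8,0,0,0,0,10]

```text
t: 9.75
tcp_pos: [0.4926, 0.1028, 0.0772]
tool_rot: [1.0, -0.023, 0.0, -0.001]
force: [-0.1, 0.0, -2.0]
finger_gap: 0.166
```

Run:
```python
from h import *
st()
```

```text
t 9.75 tcp [492.6 102.8  77.2] yaw -2.69 zax [ 7.0e-04  1.9e-03 -1.0e+00] F [-0.14  0.04 -1.98] M [ 0.031 -0.019  0.017] gap 14.2 q [-0.02  0.62  1.86  0.    0.66  1.6 ]
```

Request:
drive_tool:
  motion: [0,0,0.4,0,0,0,10,0,0,0.8,0,0,0,10]

```text
t: 10.0
tcp_pos: [0.4925, 0.1029, 0.0763]
tool_rot: [1.0, -0.023, 0.0, -0.001]
force: [0.5, 0.2, -1.5]
finger_gap: 0.168
```

Run:
```python
from h import *
st()
```

```text
t 10.0 tcp [492.5 102.9  76.3] yaw -2.69 zax [ 5.e-04  2.e-03 -1.e+00] F [ 0.53  0.15 -1.47] M [-0.005 -0.034  0.022] gap 14.3 q [-0.02  0.62  1.86  0.    0.66  1.6 ]
```

Free of the side load now. Continuing down in small steps.

Request:
drive_tool:
  motion: [0,0,0.5,0,0,0,10,0,0,1,0,0,0,10]

```text
t: 10.25
tcp_pos: [0.4925, 0.1029, 0.0753]
tool_rot: [1.0, -0.023, 0.0, -0.001]
force: [0.6, -0.3, -0.6]
finger_gap: 0.167
```

Request:
drive_tool:
  motion: [0,0,0.5,0,0,0,10,0,0,1,0,0,0,10]

```text
t: 10.5
tcp_pos: [0.4925, 0.1029, 0.0743]
tool_rot: [1.0, -0.023, 0.0, -0.001]
force: [0.4, 0.1, -2.0]
finger_gap: 0.168
```

Run:
```python
from h import *
st()
```

```text
t 10.5 tcp [492.5 102.9  74.3] yaw -2.69 zax [ 5.0e-04  2.1e-03 -1.0e+00] F [ 0.42  0.13 -2.  ] M [-0.014 -0.022 -0.004] gap 14.4 q [-0.02  0.62  1.87  0.    0.65  1.6 ]
```

Request:
drive_tool:
  motion: [0,0,1,0,0,0,10,0,0,2,0,0,0,10,0,0,3,0,0,0,10,0,0,4,0,0,0,10]

```text
t: 11.0
tcp_pos: [0.4925, 0.1029, 0.0702]
tool_rot: [1.0, -0.023, 0.0, -0.001]
force: [0.2, -0.7, -1.6]
finger_gap: 0.169
```

Run:
```python
from h import *
st()
S=manip.snapshot("scene");st()
d=S["color"][:,:,::-1]
im=np.clip(cv2.resize(d[175:207,308:340],None,fx=18,fy=18,interpolation=cv2.INTER_CUBIC).astype(float)*1.5-20,0,255).astype(np.uint8)
cv2.imwrite("pics/s9.png",im)
```

```text
t 11.0 tcp [492.5 102.9  70.2] yaw -2.69 zax [ 3.0e-04  2.1e-03 -1.0e+00] F [ 0.17 -0.66 -1.57] M [-0.004 -0.093  0.015] gap 14.4 q [-0.02  0.63  1.87  0.    0.64  1.6 ]
t 11.05 tcp [492.4 102.9  70.1] yaw -2.69 zax [ 2.e-04  2.e-03 -1.e+00] F [-0.34  0.22 -1.61] M [-0.039 -0.036  0.028] gap 14.1 q [-0.02  0.63  1.87  0.    0.64  1.6 ]
```

View pics/s9.png

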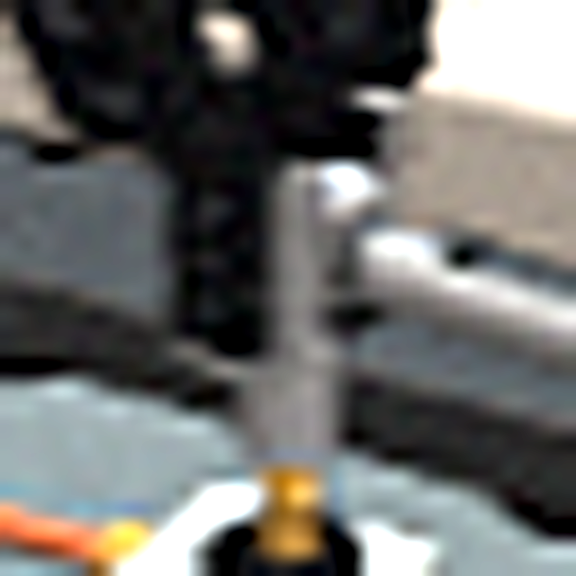

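The chuck, with its bottom edge at (290,465), now hides the stem's upper part and there's no load, so it has gone over the stem. Feeling for the pad.

Request:
drive_tool:
  motion: [0,0,1,0,0,0,10,0,0,2,0,0,0,10,0,0,2.5,0,0,0,10]

```text
t: 11.42
tcp_pos: [0.4925, 0.1029, 0.0676]
tool_rot: [1.0, -0.023, 0.0, -0.001]
force: [0.2, -0.1, -0.3]
finger_gap: 0.171
```

Request:
drive_tool:
  motion: [0,0,0.5,0,0,0,10,0,0,1,0,0,0,10]

```text
t: 11.68
tcp_pos: [0.4926, 0.1029, 0.0668]
tool_rot: [1.0, -0.023, 0.0, -0.001]
force: [-0.4, -0.3, 3.1]
finger_gap: 0.166
```

Request:
drive_tool:
  motion: [0,0,0.5,0,0,0,10,0,0,1,0,0,0,10]

```text
t: 11.92
tcp_pos: [0.4926, 0.1029, 0.066]
tool_rot: [1.0, -0.023, 0.0, -0.001]
force: [-0.9, -0.1, 2.2]
finger_gap: 0.166
```

Run:
```python
from h import *
st()
```

```text
t 11.93 tcp [492.6 102.9  66. ] yaw -2.68 zax [ 8.e-04  2.e-03 -1.e+00] F [-0.88 -0.11  2.17] M [-0.049  0.133  0.025] gap 14.2 q [-0.02  0.64  1.87  0.    0.63  1.6 ]
```

Request:
drive_tool:
  motion: [0,0,0.7,0,0,0,10,0,0,1.4,0,0,0,10,0,0,2,0,0,0,10]

```text
t: 12.3
tcp_pos: [0.4926, 0.1029, 0.064]
tool_rot: [1.0, -0.023, 0.0, -0.001]
force: [-0.6, -0.4, 3.7]
finger_gap: 0.171
```

Run:
```python
from h import *
st()
```

```text
t 12.3 tcp [492.6 102.9  64. ] yaw -2.68 zax [ 8.e-04  2.e-03 -1.e+00] F [-0.61 -0.45  3.74] M [0.001 0.182 0.044] gap 14.6 q [-0.02  0.64  1.87  0.    0.63  1.6 ]
```

Request:
drive_tool:
  motion: [0,0,0.5,0,0,0,10,0,0,1,0,0,0,10]

```text
t: 12.55
tcp_pos: [0.4926, 0.1029, 0.063]
tool_rot: [1.0, -0.023, 0.0, -0.001]
force: [-1.1, -0.0, 3.3]
finger_gap: 0.164
```

Run:
```python
from h import *
st()
```

```text
t 12.55 tcp [492.6 102.9  63. ] yaw -2.69 zax [ 8.e-04  2.e-03 -1.e+00] F [-1.1  -0.01  3.31] M [-0.063  0.08   0.058] gap 14.0 q [-0.02  0.65  1.87  0.    0.62  1.6 ]
```

Request:
drive_tool:
  motion: [0,0,0.4,0,0,0,10,0,0,0.8,0,0,0,10]

```text
t: 12.8
tcp_pos: [0.4926, 0.1029, 0.0621]
tool_rot: [1.0, -0.023, 0.0, -0.001]
force: [-0.3, 1.1, 3.4]
finger_gap: 0.168
```

Request:
drive_tool:
  motion: [0,0,0.3,0,0,0,10,0,0,0.6,0,0,0,10]

```text
t: 13.05
tcp_pos: [0.4926, 0.1029, 0.0615]
tool_rot: [1.0, -0.023, 0.0, -0.001]
force: [-0.6, -0.2, 5.1]
finger_gap: 0.165
```

Run:
```python
from h import *
st()
```

```text
t 13.05 tcp [492.6 102.9  61.5] yaw -2.68 zax [ 8.e-04  2.e-03 -1.e+00] F [-0.64 -0.22  5.11] M [-0.027  0.176 -0.044] gap 14.1 q [-0.02  0.65  1.87  0.    0.62  1.6 ]
```

Request:
drive_tool:
  motion: [0,0,0.3,0,0,0,10,0,0,0.4,0,0,0,10]

```text
t: 13.3
tcp_pos: [0.4927, 0.1029, 0.0614]
tool_rot: [1.0, -0.023, 0.0, -0.001]
force: [-1.1, 0.6, 6.4]
finger_gap: 0.168
```

Request:
drive_tool:
  motion: [0,0,0.3,0,0,0,10,0,0,0.4,0,0,0,10]

```text
t: 13.55
tcp_pos: [0.4927, 0.103, 0.0613]
tool_rot: [1.0, -0.023, 0.001, -0.001]
force: [-1.6, -0.5, 7.1]
finger_gap: 0.167
```

Request:
drive_tool:
  motion: [0,0,0.3,0,0,0,10,0,0,0.4,0,0,0,10]

```text
t: 13.8
tcp_pos: [0.4927, 0.103, 0.0613]
tool_rot: [1.0, -0.023, 0.001, -0.001]
force: [-2.3, 0.9, 8.8]
finger_gap: 0.169
```

Request:
drive_tool:
  motion: [0,0,0.4,0,0,0,10,0,0,0.6,0,0,0,10]

```text
t: 14.05
tcp_pos: [0.4927, 0.103, 0.0611]
tool_rot: [1.0, -0.023, 0.001, -0.001]
force: [-2.1, -0.8, 8.6]
finger_gap: 0.165
```

Request:
drive_tool:
  motion: [0,0,0.4,0,0,0,10,0,0,0.6,0,0,0,10]

```text
t: 14.3
tcp_pos: [0.4927, 0.1029, 0.0611]
tool_rot: [1.0, -0.023, 0.001, -0.001]
force: [-1.3, 0.9, 9.1]
finger_gap: 0.17
```

Run:
```python
from h import *
st()
```

```text
t 14.3 tcp [492.7 102.9  61.1] yaw -2.67 zax [ 0.002   0.0018 -1.    ] F [-1.25  0.88  9.11] M [ 0.01   0.276 -0.02 ] gap 14.6 q [-0.02  0.65  1.87  0.    0.62  1.6 ]
```

Request:
drive_tool:
  motion: [0,0,0.7,0,0,0,10,0,0,0.9,0,0,0,10,0,0,0.9,0,0,0,10]

```text
t: 14.68
tcp_pos: [0.4927, 0.103, 0.061]
tool_rot: [1.0, -0.023, 0.001, -0.001]
force: [-1.9, -0.4, 11.1]
finger_gap: 0.17
```

Run:
```python
from h import *
st(); manip.snapshot("scene"); st()
```

```text
t 14.68 tcp [492.7 103.   61. ] yaw -2.67 zax [ 0.0024  0.0018 -1.    ] F [-1.88 -0.38 11.11] M [-0.016  0.339 -0.006] gap 14.5 q [-0.02  0.65  1.87  0.    0.62  1.6 ]
t 14.72 tcp [492.7 103.   61. ] yaw -2.67 zax [ 0.0024  0.0018 -1.    ] F [-2.28 -0.26 10.09] M [-0.057  0.295  0.02 ] gap 14.5 q [-0.02  0.65  1.87  0.    0.62  1.6 ]
```

Request:
drive_tool:
  motion: [0,0,1.0,0,0,0,10,0,0,1.2,0,0,0,10,0,0,1.2,0,0,0,10]

```text
t: 15.1
tcp_pos: [0.4928, 0.103, 0.0608]
tool_rot: [1.0, -0.023, 0.001, -0.001]
force: [-2.2, 0.8, 12.4]
finger_gap: 0.17
```

Run:
```python
from h import *
st(); manip.snapshot("scene"); st();manip.snapshot("scene"); st()
```

```text
t 15.1 tcp [492.8 103.   60.8] yaw -2.65 zax [ 0.003   0.0017 -1.    ] F [-2.16  0.8  12.44] M [-0.087  0.41   0.   ] gap 14.5 q [-0.02  0.65  1.87  0.    0.62  1.6 ]
t 15.15 tcp [492.8 103.   60.8] yaw -2.65 zax [ 0.003   0.0017 -1.    ] F [-2.52  0.5  13.06] M [-0.054  0.376 -0.   ] gap 14.7 q [-0.02  0.65  1.87  0.    0.62  1.6 ]
t 15.2 tcp [492.8 102.9  60.8] yaw -2.65 zax [ 0.003   0.0017 -1.    ] F [-2.14 -0.66 11.53] M [-0.045  0.392  0.027] gap 14.0 q [-0.02  0.65  1.87  0.    0.62  1.6 ]
```

Request:
drive_tool:
  motion: [0,0,1.3,0,0,0,10,0,0,1.4,0,0,0,10,0,0,1.4,0,0,0,10,0,0,1.4,0,0,0,10]

```text
t: 15.7
tcp_pos: [0.4928, 0.103, 0.0606]
tool_rot: [1.0, -0.023, 0.002, -0.001]
force: [-2.2, 0.4, 14.6]
finger_gap: 0.167
```

Run:
```python
from h import *
f=[]
for i in range(10):
    S=manip.snapshot("scene"); f.append(manip.sense()["force"])
print(np.round(f,1)); print(np.mean(f,0)); st()
save(S,"s10",290,165,90,70,8)
```

```text
[[-3.1 -0.4 14.3]
 [-2.8  0.2 15.1]
 [-2.9 -0.2 14.4]
 [-2.5  1.1 14.2]
 [-3.4  0.1 14.4]
 [-2.3  0.4 14.4]
 [-2.3  0.3 14.7]
 [-2.5 -0.2 14.5]
 [-3.   0.5 14.4]
 [-3.2 -0.8 13.4]]
[-2.81276298  0.09788589 14.38080437]
t 16.2 tcp [492.8 102.9  60.6] yaw -2.65 zax [ 0.0037  0.0016 -1.    ] F [-3.22 -0.82 13.43] M [-0.084  0.456  0.042] gap 14.5 q [-0.02  0.65  1.87  0.    0.62  1.6 ]
```

View pics/s10.png

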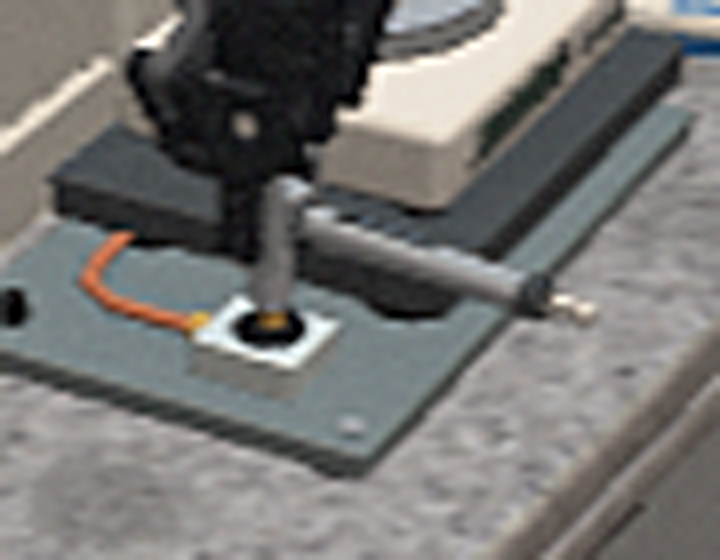

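The rod now stands out, from about (548,298) to (593,315), and the push is steady at about 15.8 N net. I'll hold a moment more for certainty.

Request:
drive_tool:
  motion: [0,0,1.4,0,0,0,10,0,0,1.4,0,0,0,10,0,0,1.4,0,0,0,10,0,0,1.4,0,0,0,10,0,0,1.4,0,0,0,10,0,0,1.4,0,0,0,10,0,0,1.4,0,0,0,10,0,0,1.4,0,0,0,10]

```text
t: 17.2
tcp_pos: [0.4929, 0.103, 0.0605]
tool_rot: [1.0, -0.023, 0.002, -0.001]
force: [-3.0, -0.5, 14.3]
finger_gap: 0.172
```

Run:
```python
from h import *
st();S=manip.snapshot("scene")
save(S,"s11",340,190,40,30,18)
```

```text
t 17.2 tcp [492.9 103.   60.5] yaw -2.64 zax [ 0.0044  0.0016 -1.    ] F [-3.01 -0.49 14.34] M [-0.058  0.464 -0.072] gap 14.7 q [-0.02  0.65  1.87  0.    0.61  1.6 ]
```

View pics/s11.png

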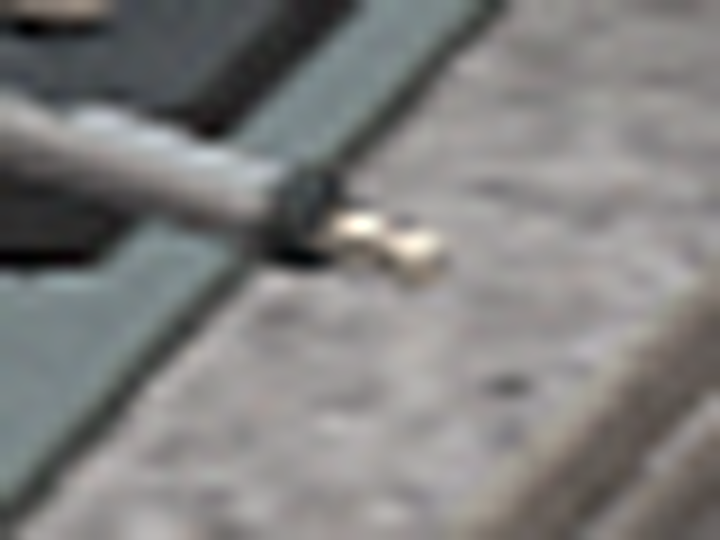

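The rod shows from (335,225) to (440,250), about 16 mm out and at rest. Lifting off straight up.

Request:
drive_tool:
  motion: [0,0,-4,0,0,0,10,0,0,-12,0,0,0,10,0,0,-22,0,0,0,10,0,0,-36,0,0,0,10,0,0,-54,0,0,0,10,0,0,-68,0,0,0,10,0,0,-70,0,0,0,10,0,0,-70,0,0,0,10]

```text
t: 18.25
tcp_pos: [0.4924, 0.1028, 0.1305]
tool_rot: [1.0, -0.023, 0.002, -0.001]
force: [0.2, 0.4, -1.6]
finger_gap: 0.165
```

Run:
```python
from h import *
st();cmd([(.5317,.3342,.130,-2.7),(.5317,.3342,.08,-2.7)])
```

```text
t 18.25 tcp [492.4 102.8 130.5] yaw -2.64 zax [ 0.0044  0.0015 -1.    ] F [ 0.25  0.39 -1.55] M [ 0.001 -0.031 -0.014] gap 14.1 q [-0.02  0.52  1.83  0.    0.78  1.6 ]
[  28.6 -232.9    1.1] [-0.1  -0.25  0.06]
[  28.4 -232.8   51.1] [-0.1  -0.25  0.06]
```

Request:
drive_tool:
  motion: [4,-30,0,0,-0.2,0,10,10,-75,0,0,-0.2,0,10,15,-120,0,0,-0.2,0,10,20,-165,0,0,-0.2,0,10,25,-205,0,0,-0.2,0,10,28.5,-230,15,0,-0.2,0,10,28.5,-233,35,0,-0.2,0,10,28.5,-233,51,0,-0.2,0,10]

```text
t: 19.25
tcp_pos: [0.5303, 0.3334, 0.0777]
tool_rot: [1.0, -0.023, -0.001, 0.0]
force: [-0.1, -0.0, -2.3]
finger_gap: 0.169
```

Run:
```python
from h import *
st();cmd([(.5317,.3342,.08,-2.7)])
S=manip.snapshot("scene");st()
save(S,"s12",240,195,75,75,8)
```

```text
t 19.25 tcp [530.3 333.4  77.7] yaw -2.62 zax [-2.6e-03 -2.0e-04 -1.0e+00] F [-0.11 -0.05 -2.29] M [ 0.009 -0.052  0.022] gap 14.5 q [0.38 0.73 1.54 0.   0.87 2.  ]
[ 1.3 -0.9 -2.3] [0.02 0.15 0.08]
t 19.3 tcp [529.2 332.4  75.8] yaw -2.67 zax [-0.0059 -0.0015 -1.    ] F [-0.72 -0.16 -3.1 ] M [-0.001  0.017 -0.051] gap 14.3 q [0.38 0.73 1.54 0.   0.87 2.  ]
```

View pics/s12.png

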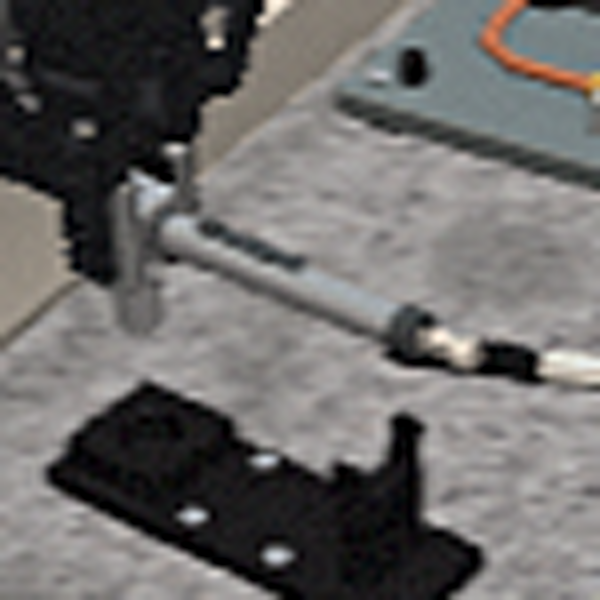

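The gauge is over the cradle with the rod still out, at about (420–475,345). The arm is still settling, so I'll trim the pose.

Request:
drive_tool:
  motion: [2,-1,-3,0,0.2,0,10,2,-1,-3,0,0.2,0,10,2,-1,-3,0,0.2,0,10]

```text
t: 19.68
tcp_pos: [0.5319, 0.333, 0.0796]
tool_rot: [1.0, -0.024, -0.001, 0.001]
force: [-0.6, -0.0, -1.5]
finger_gap: 0.17
```

Run:
```python
from h import *
import pickle
st();S=manip.snapshot("scene");st()
cmd([(.5317,.3342,.06,-2.7),(.5317,.3342,.03,-2.7)])
x,y,z=manip.sense()["tcp_pos"]
f=lambda p:[round((p[0]-240+.5)*8-.5,1),round((p[1]-195+.5)*8-.5,1)]
print("mouth pred",f(proj(S,(x-.0012,y,z-.0193))), "socket hole top",f(proj(S,(.5305,.3337,.018))))
save(S,"s13",240,195,75,75,8)
```

```text
t 19.68 tcp [531.9 333.   79.6] yaw -2.71 zax [-0.0011 -0.0011 -1.    ] F [-0.57 -0.   -1.52] M [ 0.054 -0.025  0.024] gap 14.5 q [ 0.38  0.72  1.54 -0.    0.88  2.  ]
t 19.73 tcp [531.9 333.1  79.6] yaw -2.7 zax [-0.001  -0.0011 -1.    ] F [-0.13 -0.26 -1.57] M [-0.025  0.012 -0.041] gap 14.3 q [ 0.38  0.72  1.54 -0.    0.88  2.  ]
[-0.2 -1.1 19.6] [0.07 0.06 0.  ]
[-0.2 -1.1 49.6] [0.07 0.06 0.  ]
mouth pred [np.float64(142.3), np.float64(318.1)] socket hole top [np.float64(152.7), np.float64(436.0)]
```

View pics/s13.png

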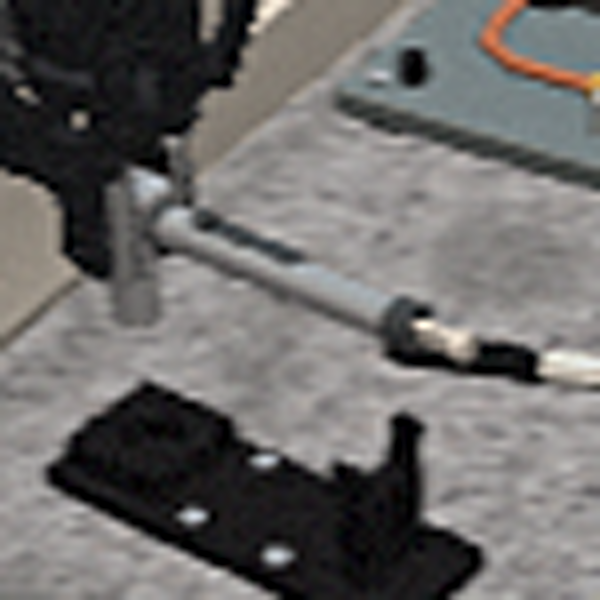

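Request:
drive_tool:
  motion: [0,-1,10,0,0,0,10,-0.2,-1.1,20,0,0,0,10,-0.2,-1.1,30,0,0,0,10,-0.2,-1.1,38,0,0,0,10,-0.2,-1.1,39,0,0,0,10,-0.2,-1.1,39,0,0,0,10]

```text
t: 20.48
tcp_pos: [0.5317, 0.3343, 0.0405]
tool_rot: [1.0, -0.024, -0.001, 0.001]
force: [-0.9, 0.6, -0.9]
finger_gap: 0.169
```

Run:
```python
from h import *
st();S=manip.snapshot("scene");st()
cmd([(.5317,.3342,.0275,-2.7)])
d=S["color"][:,:,::-1]
im=np.clip(cv2.resize(d[222:272,240:310],None,fx=11,fy=11,interpolation=cv2.INTER_CUBIC).astype(float)*2-10,0,255).astype(np.uint8)
cv2.imwrite("pics/s14.png",im)
```

```text
t 20.48 tcp [531.7 334.3  40.5] yaw -2.7 zax [-0.001  -0.0011 -1.    ] F [-0.89  0.56 -0.94] M [-0.003 -0.058  0.033] gap 14.5 q [ 0.38  0.78  1.55 -0.    0.81  2.  ]
t 20.52 tcp [531.9 334.3  40.7] yaw -2.7 zax [-6.e-04 -9.e-04 -1.e+00] F [-0.03  0.26 -0.95] M [-0.02  -0.013  0.015] gap 14.0 q [ 0.38  0.78  1.55 -0.    0.81  2.  ]
[-0.2  0.1 13.2] [0.05 0.03 0.  ]
```

View pics/s14.png

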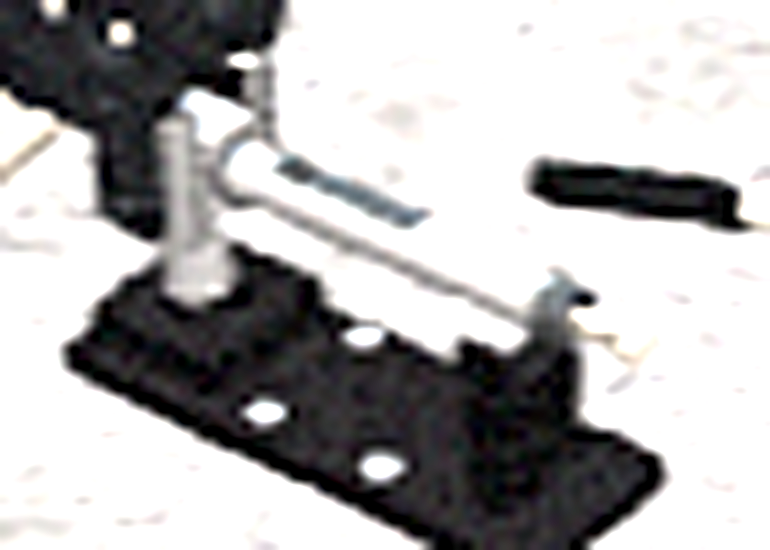

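The chuck, bottom at about (200,300), stands over the socket, and the barrel end lines up with the fork at about (550,300). Lowering in small steps.

Request:
drive_tool:
  motion: [0,0,1.5,0,0,0,10,0,0,3,0,0,0,10,0,0,4.5,0,0,0,10,0,0,5,0,0,0,10]

```text
t: 21.02
tcp_pos: [0.5318, 0.3343, 0.0356]
tool_rot: [1.0, -0.024, -0.0, 0.0]
force: [0.3, 0.7, -1.3]
finger_gap: 0.173
```

Run:
```python
from h import *
st()
```

```text
t 21.02 tcp [531.8 334.3  35.6] yaw -2.7 zax [-8.e-04 -1.e-03 -1.e+00] F [ 0.29  0.69 -1.33] M [-0.02  -0.057 -0.007] gap 14.8 q [ 0.38  0.79  1.55 -0.    0.8   2.  ]
```

Request:
drive_tool:
  motion: [0,0,1.5,0,0,0,10,0,0,3,0,0,0,10,0,0,4,0,0,0,10]

```text
t: 21.4
tcp_pos: [0.5318, 0.3343, 0.0315]
tool_rot: [1.0, -0.024, -0.0, 0.001]
force: [0.3, -0.8, -1.2]
finger_gap: 0.167
```

Run:
```python
from h import *
st()
```

```text
t 21.4 tcp [531.8 334.3  31.5] yaw -2.7 zax [-9.e-04 -1.e-03 -1.e+00] F [ 0.28 -0.79 -1.23] M [-0.012  0.024  0.044] gap 14.3 q [ 0.38  0.8   1.55 -0.    0.79  2.  ]
```

Request:
drive_tool:
  motion: [0,0,1,0,0,0,10,0,0,2,0,0,0,10,0,0,2.5,0,0,0,10]

```text
t: 21.78
tcp_pos: [0.5318, 0.3343, 0.0289]
tool_rot: [1.0, -0.024, -0.0, 0.001]
force: [0.8, 0.1, -1.9]
finger_gap: 0.168
```

Request:
drive_tool:
  motion: [0,0,0.5,0,0,0,10,0,0,1,0,0,0,10]

```text
t: 22.02
tcp_pos: [0.5318, 0.3343, 0.0279]
tool_rot: [1.0, -0.024, -0.0, 0.001]
force: [1.2, 0.2, -1.2]
finger_gap: 0.166
```

Request:
drive_tool:
  motion: [0,0,0.5,0,0,0,10,0,0,1,0,0,0,10]

```text
t: 22.28
tcp_pos: [0.5318, 0.3343, 0.0274]
tool_rot: [1.0, -0.024, -0.0, 0.001]
force: [-1.4, -0.7, 4.0]
finger_gap: 0.17
```

Run:
```python
from h import *
st()
```

```text
t 22.27 tcp [531.8 334.3  27.4] yaw -2.69 zax [-9.e-04 -1.e-03 -1.e+00] F [-1.4  -0.74  4.  ] M [-0.082  0.143 -0.019] gap 14.5 q [ 0.38  0.8   1.56 -0.    0.78  2.  ]
```

Floor contact at 27.4 mm, the same height as at the grip. Releasing gently.

Request:
drive_tool:
  motion: [0,0,0,0,0,0,16,0,0,0,0,0,0,18,0,0,0,0,0,0,24,0,0,0,0,0,0,32,0,0,0,0,0,0,45,0,0,0,0,0,0,50,0,0,0,0,0,0,50]
  force: 20

```text
t: 23.15
tcp_pos: [0.5318, 0.3343, 0.0274]
tool_rot: [1.0, -0.024, -0.0, 0.001]
force: [0.1, -0.3, -0.1]
finger_gap: 0.587
```

Run:
```python
from h import *
st();S=manip.snapshot("scene")
save(S,"s15",235,205,75,70,8)
```

```text
t 23.15 tcp [531.8 334.3  27.4] yaw -2.69 zax [-8.e-04 -1.e-03 -1.e+00] F [ 0.08 -0.29 -0.12] M [-0.033 -0.011  0.02 ] gap 50.1 q [ 0.38  0.8   1.56 -0.    0.78  2.  ]
```

View pics/s15.png

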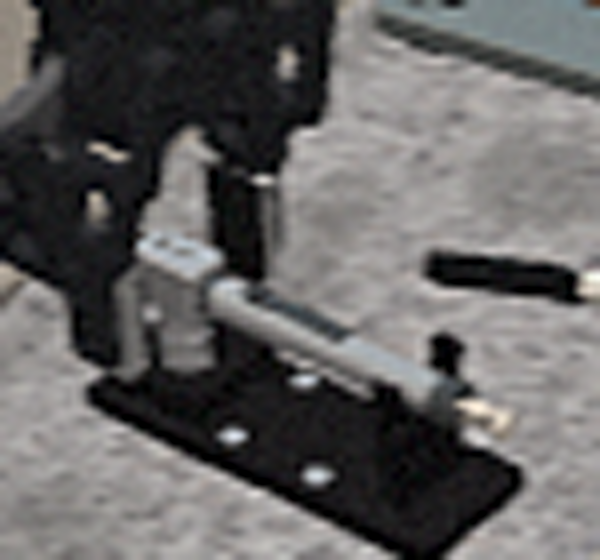

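The gauge stands in the socket with its head at (180,255), the barrel in the fork and the rod still out to about (505,415). Both fingers are clear, so I'm backing off upward.

Request:
drive_tool:
  motion: [0,0,-8,0,0,0,50,0,0,-25,0,0,0,50,0,0,-50,0,0,0,50,0,0,-80,0,0,0,50,0,0,-115,0,0,0,50,0,0,-150,0,0,0,50]

```text
t: 23.95
tcp_pos: [0.532, 0.3345, 0.1799]
tool_rot: [1.0, -0.023, 0.0, 0.0]
force: [-0.7, 0.3, 0.6]
finger_gap: 0.584
```

Request:
drive_tool:
  motion: [-15,50,0,0,0,0,50,-30,100,0,0,0,0,50,-45,155,0,0,0,0,50,-55,210,0,0,0,0,50,-60,240,0,0,0,0,50,-60,250,0,0,0,0,50,-60,250,0,0,0,0,50,-60,250,0,0,0,0,50]

```text
t: 24.95
tcp_pos: [0.4608, 0.0885, 0.1803]
tool_rot: [1.0, -0.023, 0.001, 0.0]
force: [-0.2, 0.1, -0.0]
finger_gap: 0.587
```

Run:
```python
from h import *
import pickle
np.set_printoptions(precision=4,suppress=True)
st();S=manip.snapshot("scene");T=manip.snapshot("top");pickle.dump((T,S),open("v3.pkl","wb"));st()
c=lambda d,u,v,w,h,f:cv2.resize(d["color"][v:v+h,u:u+w,::-1],None,fx=f,fy=f,interpolation=cv2.INTER_CUBIC)
cv2.imwrite("pics/e.png",np.hstack([c(T,222,170,25,60,9),c(S,244,227,60,60,9)]))
```

```text
t 24.95 tcp [460.8  88.5 180.3] yaw -2.63 zax [ 0.0016 -0.0002 -1.    ] F [-0.18  0.1  -0.03] M [-0.06  -0.016  0.035] gap 50.1 q [-0.05  0.4   1.87 -0.    0.87  1.57]
t 25.05 tcp [460.6  88.6 180.1] yaw -2.6 zax [ 0.0009 -0.0003 -1.    ] F [-0.08  0.13  0.75] M [0.028 0.053 0.005] gap 49.8 q [-0.05  0.4   1.87 -0.    0.87  1.57]
```

View pics/e.png

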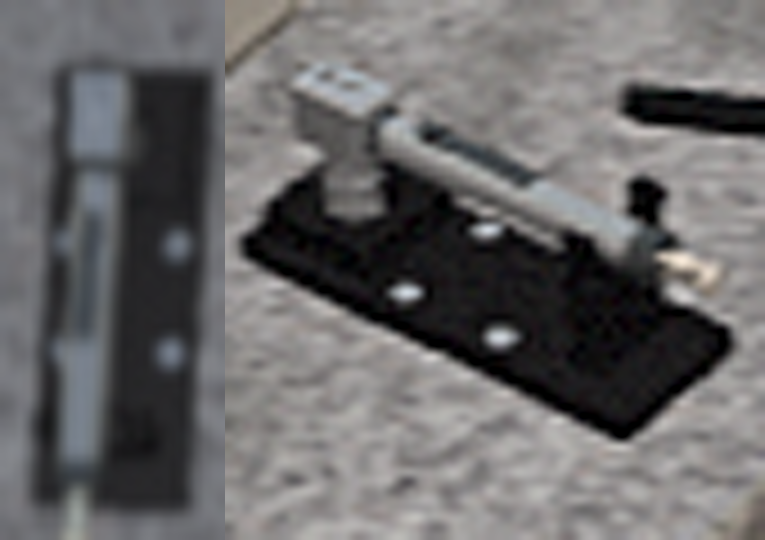

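Run:
```python
from h import *
import pickle
np.set_printoptions(precision=4,suppress=True)
T,S=pickle.load(open("v3.pkl","rb"))
print("head",*tri(T,full((98,117),222,170,9),S,full((342-225,90),244,227,9)))
r=tri(T,full((74,535),222,170,9),S,full((716-225,277),244,227,9));print("rod end",*r)
T0,S0=pickle.load(open("v0.pkl","rb"))
D=np.abs(T["color"].astype(int)-T0["color"]).sum(2); print("marker region diff",np.percentile(D[185:235,262:290],[50,99,100]),"tape",D[175:205,165:195].max())
D=np.abs(S["color"].astype(int)-S0["color"]).sum(2); print("tape",D[275:305,200:238].max(),"bottle",D[160:182,380:400].max(),"marker",D[233:248,285:345].max())
st()
```

```text
head [0.5309 0.3358 0.0554] [np.float64(0.3574231013880471), np.float64(0.3574231013880012)]
rod end [0.4114 0.3411 0.0483] [np.float64(1.2558122355136145), np.float64(1.2558122355136698)]
marker region diff [22. 32. 34.] tape 30
tape 46 bottle 86 marker 49
t 25.05 tcp [460.6  88.6 180.1] yaw -2.6 zax [ 0.0009 -0.0003 -1.    ] F [-0.08  0.13  0.75] M [0.028 0.053 0.005] gap 49.8 q [-0.05  0.4   1.87 -0.    0.87  1.57]
```

```bash
python3 -c "
from station import manip
print(manip.sign_off())"
```

```text
the job is handed in; nothing more can be done
None
```

The air-charge check is done: the gauge read the valve and is back in its cradle with the rod still out. I handed the job in at about 25 s; no verdict was reported.

**Valve:** I felt the chuck over the stem. It first met the stem's edge and was freed by moving 0.8 mm toward −y. I then pressed it on, and the push climbed through 10 N and stayed at about 15–16 N, counting the gauge's weight, for over 1.5 s. No reading I took passed about 16.5 N. The tool stayed within about 0.005 rad of vertical.

**Last checks:**
- **Parking:** The gauge's head is about 2 mm from where it stood at the start, at the right height, with the barrel in the fork and the fingers well clear.
- **Rod:** It is clearly out, but the figures disagree. I estimated about 16 mm on the valve. After parking I got at least 10 mm, because the rod end was cut off in the top crop. Both are above the 6 mm needed.
- **Other things:** The marker and tape show no movement in the pictures. The bottle's patch changed a little more than theirs in the pixel comparison, but the arm never went near it. I saw no contact with the balance.
- **Chuck position:** While I was lining up, the scene camera showed the chuck about 2 mm off where the arm's own position put it, so I went by the force readings there.

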